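# Feed a brass blank under the press guard with a push stick

### The arm

A 6-joint arm with a two-finger parallel gripper is mounted at the origin on the work surface. World frame = base frame: x ahead of the robot, y to its left, z up, the work surface at z = 0. Lengths are in mm, angles in degrees, forces in N, time in s.
With the tool pointing down it reaches from about 350 to 850 mm from the base axis. Payload 8.1 kg.
Tool frame: the origin (TCP) lies on the front face of the gripper's body, between the roots of the fingers; the fingertips stand r.finger_overhang ahead of it and the grasp point (between the pads) lies 54 mm ahead of it (r.finger_overhang is the distance from the TCP to the fingertips, in mm); y points along the fingers, z is the direction in which the jaws open and shut, and the axes are right-handed (so a half turn about y gives the same grasp; the last joint's range is limited). The gripper opens to 85 mm and grips with 20 to 120 N. Pads are 22 mm wide; open, the fingers measure 114 mm over their backs; the gripper's body (76 mm by 85 mm) begins 54 mm behind the grasp point. The pads swing forward as they close: fully open they stand 13 mm farther back than shut.
Start: joints at [72.17, 7.471, 85.268, -0, 87.261, -4.893], TCP at [134.309, 584.779, 303.892] pointing down, gripper open.
Joint ranges: [-169.43, 169.43], [-51.17, 129.36], [1.28, 143.12], [-76.62, 256.62], [0, 156.53], [-152.29, 152.29]. Speed limits (degrees/s): [136.94, 136.94, 159.86, 180, 180, 180].

### API

Orientations are given as [roll, pitch, yaw] about the fixed x, y, z axes, in that order (R = Rz(yaw) Ry(pitch) Rx(roll)).
In Python, from bench import r gives the robot as it stands. The module is installed in compiled form; this text tells all that it offers.
- The arm moves only by the tool arm_command, never from a script. Its argument "increments" is a list of rows, each a list of 6 numbers: the shift along the tool's x, y, z in m, then the turn, a rotation vector about the tool's x, y, z in rad. In form: [[tx, ty, tz, wx, wy, wz], ...]. A call has exactly 10 rows; each row is the pose to reach, as a shift and turn from the pose commanded when the call began, along the tool's axes at that moment; what a row does not reach only later rows make up. A row lasts 1/8 s, in which the tool goes at most 62.5 mm and 10.7 degrees, less where a joint would pass 70% of its speed; a pose out of reach is approached as far as the arm can. A call with a gripper value outside its range is refused whole. "jaw" is the gripper's target within -1 to 1 (shut at 1, half-way at 0, fully open at -1), set as the call begins (left out, the last holds). The fingers move at their own pace and stop on an object; "force" is the grip in N (left out, the last holds). Time passes only in rows, so rows that repeat a pose let the fingers close, or fill a call up. It gives the time, the measured TCP pose, the force and the opening at its end, in the units of the state.
- r.sense(): the state, without advancing time (a new reading comes with each control period).
- r.snapshot(name): name is "side" or "top"; returns the picture (384x512x3 uint8, red, green, blue); there is no depth.
- r.camera_model(name): a dict with "intrinsics" (3x3 intrinsics, pixels), "cam_to_world" (4x4, takes a point from camera to world coordinates). Camera axes: x right, y down, z forward; pixel columns grow to the right and rows downward; lengths in mm; the calibration is good to about 2 mm. A picture is of the moment at which its call begins. camera_model takes no time and is no camera call.
- r.hand_in(): hands the job in, once; it reports no verdict.
Trained networks look in the newest picture that a camera, given by its name, has taken for a name from the list of things; names that differ only in an ending like _2 or _b are one class to them, and where a whole thing is asked for, a point or a joint stands for the part that bears it (a point fixed in the world has none). Each returns a list of dicts, best first, with "conf" (0 to 1); they miss things now and then, are a little off and sometimes report something else, mostly with a low value. They report only what shows in the picture. A call takes as long as a camera call. They do not tell look-alikes from the thing itself.
- r.trace(camera, target): "mask" (384x512 bool, what is visible of it) and "position" ([column, row] in pixels, amid what is visible of it).
- r.spot_point(camera, target): "position" ([column, row] in pixels: a listed point, or the origin of a listed thing).
The state is a dict: "time": time; "joint_pos": joint angles; "qd": joint speeds; "joint_efforts": joint torques, N m; "tool_pos": TCP position; "tcp_rot": TCP orientation; "ft_force": force on the tool from outside, world axes, zero at the start; "wrist_torque": the same for the moment, N m; "finger_gap": finger opening in mm.
Only numpy, scipy, OpenCV 4.12 (cv2) and the standard library are available. Lean on these libraries where they do the work, as an engineer would, in place of code of your own. Each camera call takes 0.05 s, during which the arm holds its last target.

### The job

Load the brass blank into the small green press: take the orange push stick from the green mat and use its tip to push the blank under the yellow guard lip until it comes up against the red spring-loaded stop inside, then press it there with about 10 N for half a second, never more than 25 N at the stop. Move the blank with the stick only, keep your hand out of the guard and leave everything else alone. Leave the blank resting against the stop and lay the stick back on the green mat.

Things in the scene. Friction and masses are not known exactly. Their poses are not given: they have to be found in the camera images.
- press: Green bench press with a long flat bed, bolted down. Origin: at table level, under the middle of the guard's front face. Its x axis is the feed direction (level), z up. Bed: top 20 mm above the table, 150 mm wide, from x = -270 to +380 mm. A column stands from x = 265 mm; a head reaches over from x = 135 mm, 250 mm above the table.
- press_rails (a point): On the press bed, on the centre line, at the mouth of the guide rails (press x = -70, y = 0, z = 20 mm). Two fixed rails, 8 mm high above the bed, form a channel 60 mm wide here, narrowing evenly to 45 mm at x = 0, then 45 mm wide to x = 150 mm. Axes as the press.
- press_lip (a point): Middle of the lower edge of the yellow guard lip, at its front face (press x = 0, y = 0, z = 46 mm). The lip is 130 wide, 40 high, 6 mm thick; the opening below is 26 mm high over the bed and 90 mm wide. A clear hood runs behind it to x = 200 mm, its top 86 mm above the table.
- press_roller (a point): Underside of the sprung hold-down, a steel roller 36 mm in diameter that does not turn, inside the hood (press x = 90, y = 0, z = 32.5 mm: 12.5 mm above the bed). The blank lifts it on entering (the push rises to 5 to 10 N) and is then dragged back by a steady resistance of about 3 to 7 N, which also keeps the blank where it is left.
- stop (a point): Fixed point on the press (x = 170, y = 0, z = 30 mm): the middle of the stretch where the red stop may stand. The stop is a plate 34 mm wide, 16 mm high, facing the blank; its face is anywhere from press x = 150 to 190 mm, elsewhere each time and not measured: feel for it. It is sprung: 8 N per mm, no preload, travel 6 mm.
- blank: Brass-coloured flat bar, 130 x 40 x 15 mm (x, y, z), about 0.2 kg. Origin: centre of its underside; x along its length, pointing to the front end that enters the press. It starts lying on the bed in front of the rails, within 5 mm and 3 degrees of the centre line.
- blank_rear (a point): Centre of the blank's rear end face (65 mm behind its origin, 7.5 mm above its underside): push here.
- stick: Orange rigid push stick, about 0.15 kg. Origin: centre of its underside. Flat blade 200 x 30 x 14 mm along its x axis (x = -100 to +100 mm); on its rear part stands a handle block 70 mm long, 24 mm wide, from x = -100 to -30 mm, top 60 mm above the underside. It starts lying flat, handle up, on the mat.
- stick_tip (a point): Centre of the blade's flat front end (x = +100 mm, 7 mm above the underside): this end pushes.
- stick_grip (a point): Point in the handle block to pinch across its 24 mm width (x = -65 mm, 42 mm above the underside).
- mat: Green mat, 280 x 240 x 4 mm (x, y, z), fixed on the table; origin: centre of its underside.
- spare_blank: Bystander: steel bar 110 x 40 x 15 mm. Origin: centre of underside.
- short_blank: Bystander: aluminium bar 70 x 40 x 15 mm. Origin: centre of underside.
- carton_b: Bystander: white carton 60 x 100 x 90 mm. Origin: centre of underside.
- driver: Bystander: screwdriver lying on the table, about 200 mm long.
- collar: Bystander: steel ring, 52 mm across, 14 mm high, near the mat. Origin: centre of underside.
- slug: Bystander: copper cylinder, 24 mm across, 20 mm high, standing on the press bed beside the feed path. Origin: centre of underside.
There are look-alikes about, which are no part of the job. There is more than one size of the stick; the job needs the smaller. Of the things shaped like the blank, the brass one is meant.

How it is judged:
By the outcome, as a careful person would: the job done as asked, in the order asked, and still so for the second after the job is handed in, with the robot touching nothing.
It also fails if it takes over 67 s, if anything falls off the work surface, if the arm or the gripper's body presses on something with over 40 N, if the wrist force passes 120 N, or if a joint passes its speed limit or range.

## Working session

There is one attempt and no reset: what is moved stays moved. The work goes in short steps, Python scripts to look and compute and a tool call to move; the robot and the scene stay as the last step left them, time stands still between calls to the robot, and variables do not carry over. Pictures are saved under pics/ and viewed, and the job is handed in when it is done.

Besides the shell and the picture viewer there is one more tool, called by a JSON object that holds its "fn" and its "kwargs", one argument or row to a line. arm_command: Moves the arm, as the interface text tells. Its arguments: {"type":"object","properties":{"increments":{"type":"array","items":{"type":"array","items":{"type":"number"}}},"jaw":{"type":"number"},"force":{"type":"number"}},"required":["increments"]}

```bash
mkdir -p pics; python3 - <<'E'
from bench import r
import cv2
s=r.sense(); print(s, r.finger_overhang)
for n in("side","top"):
    im=r.snapshot(n); cv2.imwrite(f"pics/{n}0.png",cv2.cvtColor(im,cv2.COLOR_RGB2BGR))
    m=r.camera_model(n); print(n,m)
E
```

```text
{'time': 0.0, 'joint_pos': array([ 7.21694135e+01,  7.51295067e+00,  8.53306790e+01, -1.56395788e-03,
        8.72608095e+01, -4.89317189e+00]), 'qd': array([-0.05184332, -0.08065426, -0.05000143, -0.05296822,  0.09034603,
       -0.00756902]), 'joint_efforts': array([ 1.00180965e-03, -5.69386375e+01, -5.00559747e+01, -3.41480290e-04,
        1.45192680e-02,  4.53085931e-05]), 'tool_pos': array([134.18981874, 584.37007765, 302.8533809 ]), 'tcp_rot': array([-9.01041917e+01,  7.35212163e-03, -1.29373451e+01]), 'ft_force': array([-0.62894174, -0.82620192, -0.16022154]), 'wrist_torque': array([ 0.03972022, -0.01716552, -0.0489929 ]), 'finger_gap': 85.45629086667759} 72.6
side {'intrinsics': array([[450.04443204,   0.        , 253.43562698],
       [  0.        , 450.04443204, 190.18671647],
       [  0.        ,   0.        ,   1.        ]]), 'cam_to_world': array([[ 8.69987189e-01, -3.35145535e-01,  3.61662496e-01,
         3.11094346e+01],
       [-4.92891395e-01, -5.71138003e-01,  6.56398853e-01,
        -8.71073214e+02],
       [-1.34299486e-02, -7.49318925e-01, -6.62073096e-01,
         8.87260601e+02],
       [ 0.00000000e+00,  0.00000000e+00,  0.00000000e+00,
         1.00000000e+00]])}
top {'intrinsics': array([[491.97829797,   0.        , 254.05603691],
       [  0.        , 491.97829797, 191.16526435],
       [  0.        ,   0.        ,   1.        ]]), 'cam_to_world': array([[-6.33496005e-03, -9.75732314e-01,  2.18875125e-01,
         2.25122365e+02],
       [-9.99979895e-01,  6.12025191e-03, -1.65896021e-03,
        -7.41843818e+01],
       [ 2.79130182e-04, -2.18881234e-01, -9.75751468e-01,
         1.28227315e+03],
       [ 0.00000000e+00,  0.00000000e+00,  0.00000000e+00,
         1.00000000e+00]])}
```

View pics/side0.png

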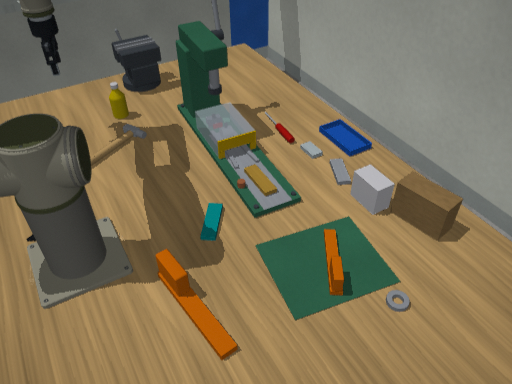

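View pics/top0.png

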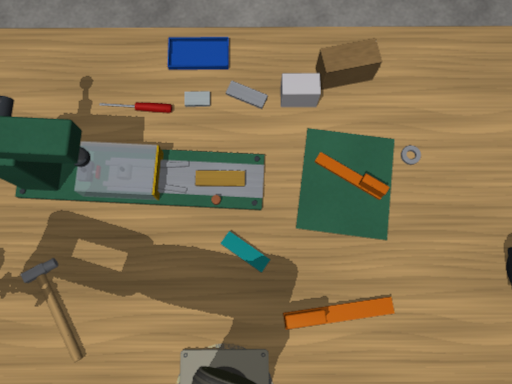

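The side view shows the green press with its clear hood at about (225,130) and the brass blank on the bed at (260,180). The short orange stick is on the green mat at (333,262), handle towards (336,285). In the top view the blank is at (220,178), the copper slug at (216,199), and the stick runs from its tip at (320,158) to the handle at (375,185).

The stick candidates in the top view are the mat stick at (352,175) and the larger one on the table at (340,312). The one on the mat is smaller and fits the description. The blank candidates are brass (220,178), teal (245,251), steel (247,95) and aluminium (197,99). The brass one is meant.

```bash
cat > h.py <<'E'
import numpy as np, cv2
from bench import r
M={n:r.camera_model(n) for n in("side","top")}
def plane(n,px,z):
    m=M[n];K=m["intrinsics"];T=m["cam_to_world"]
    d=T[:3,:3]@np.linalg.solve(K,[px[0],px[1],1.]);o=T[:3,3]
    return o+d*(z-o[2])/d[2]
def proj(n,P):
    m=M[n];K=m["intrinsics"];T=m["cam_to_world"]
    p=(np.atleast_2d(P)-T[:3,3])@T[:3,:3]; p=p@K.T; return p[:,:2]/p[:,2:]
E
python3 - <<'E'
from h import *
for n in("side","top"):
    im=r.snapshot(n)
    for t,z in(("stick_tip",11),("stick_grip",46),("stick",4),("blank",20),("blank_rear",27.5),("press_lip",46),("press_rails",20),("press_roller",32.5),("stop",30),("press",0),("mat",0),("slug",20)):
        o=r.spot_point(n,t)
        print(n,t,[(np.round(q["position"],1).tolist(),round(q["conf"],2),plane(n,q["position"],z)[:2].round(1).tolist()) for q in o[:3]])
    v=cv2.cvtColor(im,cv2.COLOR_RGB2BGR)
    if n=="top": a,b=v[120:220,60:270],v[120:245,290:420]
    else: a,b=v[90:220,170:310],v[210:320,250:420]
    cv2.imwrite(f"pics/{n}_press.png",cv2.resize(a,None,fx=3.8,fy=3.8,interpolation=2))
    cv2.imwrite(f"pics/{n}_stick.png",cv2.resize(b,None,fx=4,fy=4,interpolation=2))
print(r.sense()["time"])
E
```

```text
side stick_tip [([329.3, 229.8], 0.89, [605.6, -243.5]), ([229.4, 355.2], 0.88, [211.1, -428.0])]
side stick_grip [([335.9, 272.0], 0.77, [514.5, -385.4]), ([170.6, 272.8], 0.74, [178.9, -193.3])]
side stick [([195.8, 308.0], 0.95, [198.7, -283.3]), ([327.4, 263.7], 0.66, [536.2, -329.8])]
side blank [([214.8, 222.6], 0.85, [350.0, -73.3]), ([257.0, 179.7], 0.72, [537.4, 24.5])]
side blank_rear [([268.7, 189.9], 0.7, [539.4, -39.9]), ([210.3, 237.5], 0.65, [313.7, -122.9])]
side press_lip [([238.3, 148.0], 0.71, [548.7, 162.4])]
side press_rails [([248.7, 163.1], 0.87, [555.1, 107.4]), ([224.9, 136.8], 0.23, [555.8, 273.6])]
side press_roller [([225.3, 135.4], 0.86, [553.1, 263.7])]
side stop []
side press [([238.3, 157.3], 0.57, [552.9, 173.9])]
side mat [([324.6, 262.3], 0.82, [535.1, -320.2]), ([370.5, 202.1], 0.57, [780.7, -206.9])]
side slug [([240.9, 183.0], 0.58, [488.7, 35.6])]
top stick_tip [([316.9, 159.0], 0.85, [597.8, -245.8]), ([392.2, 305.6], 0.81, [212.9, -422.2])]
top stick_grip [([374.4, 188.2], 0.56, [508.3, -386.7]), ([303.9, 318.4], 0.55, [184.3, -195.6])]
top stick [([339.5, 312.0], 0.96, [198.0, -290.0]), ([346.6, 176.3], 0.92, [551.1, -324.7])]
top blank [([245.5, 253.0], 0.9, [346.3, -53.4]), ([221.2, 179.9], 0.72, [539.3, 10.3]), ([187.9, 178.4], 0.42, [544.0, 98.4])]
top blank_rear [([244.8, 179.4], 0.82, [538.4, -52.2]), ([267.4, 264.0], 0.65, [317.5, -108.9])]
top press_lip [([159.8, 171.8], 0.97, [555.5, 168.3])]
top press_rails [([188.4, 176.3], 0.84, [549.7, 97.2]), ([134.0, 105.8], 0.47, [749.7, 250.6]), ([217.0, 200.1], 0.27, [484.9, 20.9])]
top press_roller []
top stop []
top press [([161.3, 179.1], 0.81, [547.5, 172.5])]
top mat [([344.3, 183.3], 0.58, [532.8, -318.4])]
top slug [([213.0, 199.2], 0.56, [487.4, 31.4]), ([344.6, 182.9], 0.38, [529.1, -315.5])]
1.4
```

View pics/top_press.png

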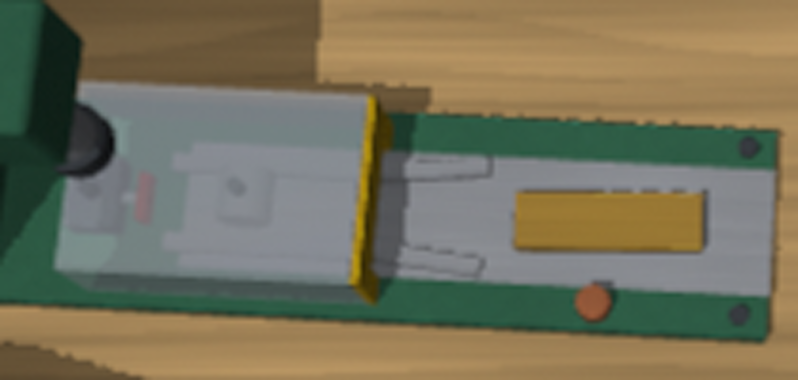

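View pics/top_stick.png

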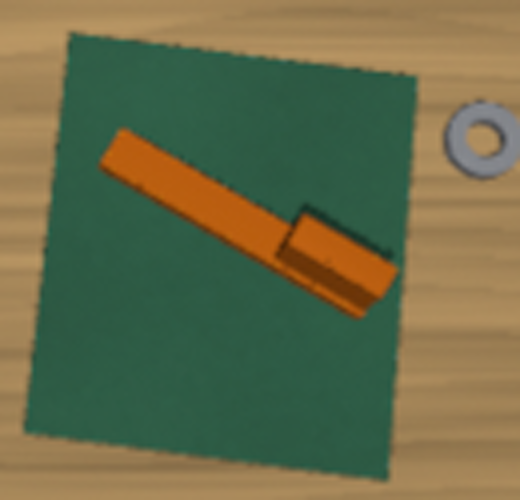

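View pics/side_press.png

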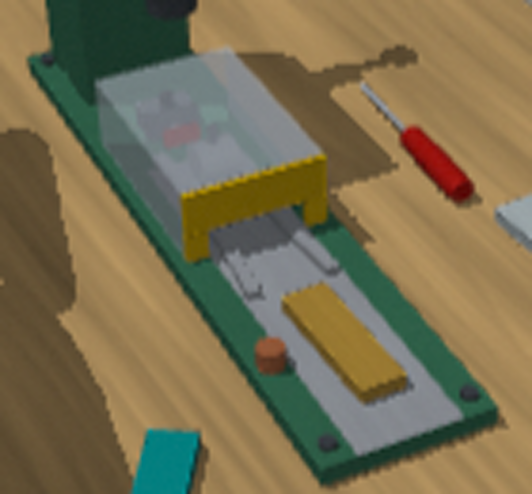

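View pics/side_stick.png

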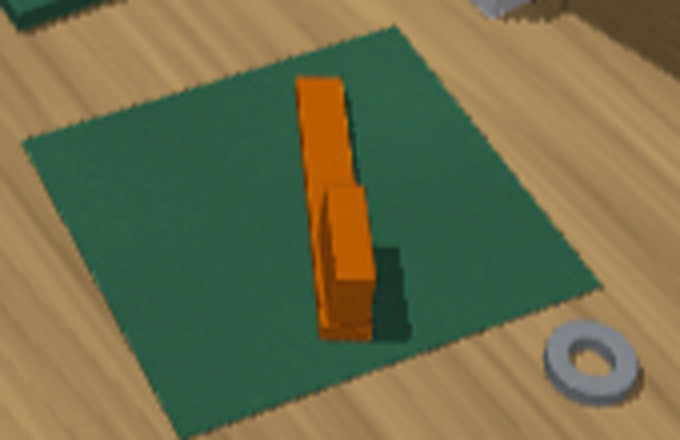

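```bash
cat > fit.py <<'E'
from h import *
from scipy.optimize import minimize
S=4
def box(x0,x1,y0,y1,z0,z1): return np.array([[x,y,z] for x in(x0,x1) for y in(y0,y1) for z in(z0,z1)],float)
def sil(n,boxes,p,z,shape=(384,512),pitch=0):
    c,s=np.cos(np.radians(p[2])),np.sin(np.radians(p[2])); R=np.array([[c,-s,0],[s,c,0],[0,0,1]])
    m=np.zeros((shape[0]*S,shape[1]*S),np.uint8)
    for b in boxes:
        q=proj(n,b@R.T+[p[0],p[1],z])
        h=cv2.convexHull(q.astype(np.float32))
        cv2.fillConvexPoly(m,np.round(((h+.5)*S-.5)*16).astype(np.int32),255,shift=4)
    return cv2.resize(m,shape[::-1],interpolation=cv2.INTER_AREA)/255.
def fit(masks,boxes,p0,z):
    def cost(p):
        return sum(np.abs(sil(n,boxes,p,z)-m).sum()/m.sum() for n,m in masks.items())
    best=None
    for d in (0,4,-4):
        q=minimize(cost,np.array(p0)+[0,0,d],method="Nelder-Mead",options=dict(initial_simplex=np.array(p0)+[0,0,d]+np.array([[0,0,0],[8,0,0],[0,8,0],[0,0,4]]),xatol=.05,fatol=1e-4))
        if best is None or q.fun<best.fun: best=q
    return best.x.round(2),round(best.fun,3)
def cmask(im,lo,hi,near,rad=60):
    h=cv2.cvtColor(im,cv2.COLOR_RGB2HSV); m=cv2.inRange(h,lo,hi)
    k,l,st,ce=cv2.connectedComponentsWithStats(m)
    i=min((i for i in range(1,k) if st[i,4]>15),key=lambda i:np.hypot(*(ce[i]-near)))
    return (l==i).astype(float)
ST=[box(-100,100,-15,15,0,14),box(-100,-30,-12,12,14,60)]
BL=[box(-65,65,-20,20,0,15)]
MAT=[box(-140,140,-120,120,0,4)]
LIP=[box(0,6,-65,65,46,86),box(0,6,-65,-45,20,46),box(0,6,45,65,20,46)]
E
python3 - <<'E'
from fit import *
T={n:r.snapshot(n) for n in("side","top")}
np.savez("im0.npz",**T)
O=((5,170,60),(14,255,255)); Y=((18,150,50),(32,255,255))
sm={"side":cmask(T["side"],*O,(333,262)),"top":cmask(T["top"],*O,(352,175))}
bm={"side":cmask(T["side"],*Y,(260,180)),"top":cmask(T["top"],*Y,(220,178))}
lm={"side":cmask(T["side"],*Y,(235,147)),"top":cmask(T["top"],*Y,(157,172))}
for k,m in(("stick",sm),("blank",bm),("lip",lm)): print(k,[ (n,int(v.sum())) for n,v in m.items()])
yaw=np.degrees(np.arctan2(-245+386,600-511))
for k,m,B,p0,z in(("stick",sm,ST,(550,-325,yaw),4),("blank",bm,BL,(538,15,90),20),("lip",lm,LIP,(550,168,92),0)):
    print(k,"both",fit(m,B,p0,z),*[(n,fit({n:v},B,p0,z)) for n,v in m.items()])
# bed edges, top view
h=cv2.cvtColor(T["top"],cv2.COLOR_RGB2HSV); g=cv2.inRange(h,(65,80,25),(95,255,200))
cv2.imwrite("pics/g.png",g)
far=[plane("top",(c,np.where(g[140:215,c])[0][0]+140-.5),20) for c in range(180,258)]
near=[plane("top",(c,np.where(g[140:215,c])[0][-1]+140+.5),0) for c in range(70,258)]
for e in(far,near):
    e=np.array(e); f=np.polyfit(e[:,1],e[:,0],1); print("edge slope deg",np.degrees(np.arctan(f[0])),"x at y=0,168",np.polyval(f,[0,168]))
print(r.sense()["time"])
E
```

```text
stick [('side', 175), ('top', 958)]
blank [('side', 434), ('top', 705)]
lip [('side', 508), ('top', 270)]
stick both (array([ 554.98, -331.55,   54.71]), np.float64(4.48)) ('side', (array([ 561.15, -334.53,   50.52]), np.float64(4.046))) ('top', (array([ 552.02, -330.97,   58.27]), np.float64(0.159)))
blank both (array([541.32,  16.64,  89.13]), np.float64(0.349)) ('side', (array([541.51,  14.45,  87.37]), np.float64(0.182))) ('top', (array([542.93,  13.13,  89.75]), np.float64(0.151)))
lip both (array([550.82, 170.24,  87.33]), np.float64(0.389)) ('side', (array([549.41, 171.27,  87.63]), np.float64(0.086))) ('top', (array([552.22, 170.1 ,  87.39]), np.float64(0.269)))
edge slope deg 3.1895657419162355 x at y=0,168 [615.09555619 624.45752424]
edge slope deg 3.2881479296263083 x at y=0,168 [469.3340689  478.98602074]
1.5
```

```bash
python3 - <<'E'
from fit import *
T=np.load("im0.npz")
h=cv2.cvtColor(T["side"],cv2.COLOR_RGB2HSV)
print(h[230:295:8,333].tolist(), h[275,330:342].tolist())
m=cv2.inRange(h,(2,150,40),(17,255,255)); m[:, :300]=0; m[:,350:]=0; m[:220]=0; m[300:]=0
h2=cv2.cvtColor(T["top"],cv2.COLOR_RGB2HSV); m2=cv2.inRange(h2,(2,150,40),(17,255,255)); m2[240:]=0; m2[:, :300]=0;m2[:140]=0
sm={"side":m/255.,"top":m2/255.}; print(m.sum()/255,m2.sum()/255)
p0=(550,-325,58)
print("stick both",fit(sm,ST,p0,4),*[(n,fit({n:v},ST,p0,4)) for n,v in sm.items()])
for n in T:
    g=cv2.inRange(cv2.cvtColor(T[n],cv2.COLOR_RGB2HSV),(65,80,25),(95,255,200))
    g|=(sm[n]*255).astype(np.uint8)
    k,l,st,ce=cv2.connectedComponentsWithStats(g); c=(333,280) if n=="side" else (345,183)
    i=l[int(c[1]),int(c[0])]; mm=(l==i)*1.; 
    sm_=sm; print(n,mm.sum(),"mat",fit({n:mm},MAT,(533,-320,87),0),fit({n:mm},MAT,(533,-320,-3),0))
E
```

```text
[[15, 251, 187], [15, 245, 187], [15, 249, 186], [15, 255, 185], [15, 254, 189], [15, 251, 188], [15, 255, 117], [15, 247, 121], [15, 217, 101]] [[15, 249, 133], [14, 246, 109], [14, 246, 111], [15, 251, 127], [15, 255, 185], [15, 248, 187], [15, 251, 186], [15, 250, 187], [15, 252, 186], [15, 252, 185], [15, 254, 183], [15, 255, 184]]
893.0 1045.0
stick both (array([ 551.52, -329.8 ,   57.56]), np.float64(0.165)) ('side', (array([ 551.22, -329.08,   57.63]), np.float64(0.067))) ('top', (array([ 552.24, -330.76,   58.02]), np.float64(0.068)))
side 8318.0 mat (array([ 519.35, -298.06,   81.92]), np.float64(0.262)) (array([ 534.01, -320.23,   -7.92]), np.float64(0.041))
top 8769.0 mat (array([ 534.2 , -322.7 ,   92.87]), np.float64(0.288)) (array([ 536.29, -321.53,   -8.2 ]), np.float64(0.051))
```

{"fn": "arm_command", "kwargs": {
  "increments": [
    [0.02,0,-0.019,0,0.05,0],
    [0.06,0,-0.057,0,0.15,0],
    [0.1,0,-0.096,0,0.25,0],
    [0.14,0,-0.134,0,0.35,0],
    [0.18,0,-0.172,0,0.45,0],
    [0.22,0,-0.211,0,0.55,0],
    [0.26,0,-0.249,0,0.65,0],
    [0.3,0,-0.287,0,0.75,0],
    [0.34,0,-0.325,0,0.85,0],
    [0.376,0,-0.36,0,0.94,0]
  ],
  "jaw": -1,
  "force": 60
}}

```text
time: 2.75
tool_pos: [421.0, 148.0, 304.2]
tcp_rot: [-89.9, -0.0, -67.0]
ft_force: [1.6, 1.5, 1.4]
finger_gap: 85.3
```

```bash
cat > mv.py <<'E'
import json,sys,numpy as np
# cmd pose file: x y z yaw(deg); usage: mv.py apply tx ty tz wy | mv.py to x y z yaw
try: P=json.load(open("cmd.json"))
except Exception: P=[134.309,584.779,303.892,-12.936]
c,s=np.cos(np.radians(P[3])),np.sin(np.radians(P[3]))
a=sys.argv[1:]
while a:
    v=list(map(float,a[1:5]))
    if a[0]=="apply":
        tx,ty,tz=np.array(v[:3])*1000
        P=[P[0]+c*tx-s*tz,P[1]+s*tx+c*tz,P[2]-ty,P[3]-float(np.degrees(v[3]))]; P=[float(q) for q in P]
        c,s=np.cos(np.radians(P[3])),np.sin(np.radians(P[3])); json.dump(P,open("cmd.json","w"))
    else:
        d=np.array(v[:3])-P[:3]; print("t",np.round([c*d[0]+s*d[1],-d[2],-s*d[0]+c*d[1]],2)/1000,"wy",round(np.radians(P[3]-v[3]),4),"len",np.linalg.norm(d).round(1))
    a=a[5:]
print("cmd",np.round(P,2))
E
python3 mv.py apply .376 0 -.36 .94 to 516.8 -384.7 200 -122.3
```

```text
t [ 0.52928  0.10389 -0.12178] wy 0.9688 len 553.0
cmd [420.18 149.74 303.89 -66.79]
```

{"fn": "arm_command", "kwargs": {
  "increments": [
    [0.029,0.0055,-0.0067,0,0.053,0],
    [0.087,0.017,-0.02,0,0.16,0],
    [0.146,0.0285,-0.0335,0,0.266,0],
    [0.204,0.04,-0.047,0,0.373,0],
    [0.262,0.0515,-0.06,0,0.48,0],
    [0.32,0.063,-0.074,0,0.586,0],
    [0.378,0.074,-0.087,0,0.693,0],
    [0.436,0.086,-0.1,0,0.8,0],
    [0.487,0.096,-0.112,0,0.89,0],
    [0.5293,0.104,-0.1218,0,0.969,0]
  ]
}}

```text
time: 4.0
tool_pos: [516.6, -386.9, 199.2]
tcp_rot: [-90.0, -0.0, -122.5]
ft_force: [0.3, 0.7, 0.4]
finger_gap: 85.3
```

```bash
python3 mv.py apply .5293 .104 -.1218 .969 to 516.8 -384.7 100 -122.3; python3 - <<'E'
from h import *
s=r.sense(); print(s["tool_pos"],s["tcp_rot"],s["ft_force"],s["joint_pos"].round(1))
for n in("side","top"):
    v=cv2.cvtColor(r.snapshot(n),cv2.COLOR_RGB2BGR)
    # projected jaw line on handle
    a=v[100:260,260:440] if n=="top" else v[130:320,240:430]
    cv2.imwrite(f"pics/{n}1.png",cv2.resize(a,None,fx=3,fy=3,interpolation=2))
E
```

```text
t [-3.000e-05  9.989e-02 -1.000e-05] wy -0.0002 len 99.9
cmd [ 516.79 -384.73  199.89 -122.31]
[ 516.64923787 -386.88010066  199.21868884] [-9.00108681e+01 -1.18924725e-05 -1.22524990e+02] [0.30291253 0.67944084 0.3610654 ] [-41.4  18.3  84.   -0.   77.8  -8.9]
```

View pics/top1.png

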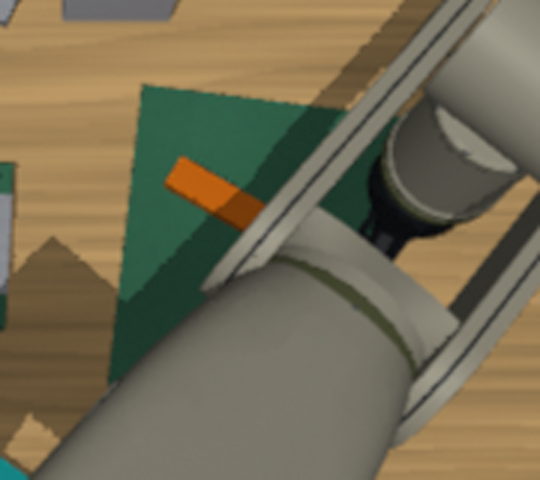

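View pics/side1.png

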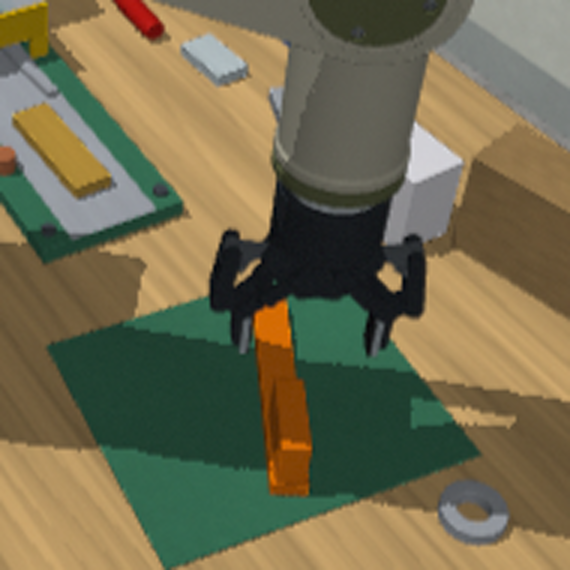

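```bash
python3 -c "
from h import *
s=r.sense(); print(s['time'],s['tool_pos'],s['tcp_rot'],s['qd'].round(2))"
```

```text
4.1 [ 515.82742927 -388.44512412  197.86889579] [-9.00857228e+01 -4.50756796e-02 -1.22634353e+02] [ 2.72 -3.41  3.24  1.32  1.56 -1.59]
```

The jaws straddle the handle of the mat stick: the fingers are at about (240,340) and (375,345) in the crop, and the handle lies between them at (290,440). I'll descend.

{"fn": "arm_command", "kwargs": {
  "increments": [
    [0,0.004,0,0,0,0],
    [0,0.014,0,0,0,0],
    [0,0.028,0,0,0,0],
    [0,0.043,0,0,0,0],
    [0,0.058,0,0,0,0],
    [0,0.073,0,0,0,0],
    [0,0.086,0,0,0,0],
    [0,0.095,0,0,0,0],
    [0,0.099,0,0,0,0],
    [0,0.1,0,0,0,0]
  ]
}}

```text
time: 5.35
tool_pos: [516.9, -384.8, 99.9]
tcp_rot: [-90.0, -0.0, -122.3]
ft_force: [-0.2, -0.9, -0.0]
finger_gap: 85.5
```

```bash
python3 mv.py apply 0 .1 0 0 ; python3 - <<'E'
from h import *
for n in("side",):
    v=cv2.cvtColor(r.snapshot(n),cv2.COLOR_RGB2BGR)
    a=v[190:330,260:430]
    cv2.imwrite(f"pics/{n}2.png",cv2.resize(a,None,fx=4,fy=4,interpolation=2))
s=r.sense(); print(s["tool_pos"],s["tcp_rot"],s["ft_force"])
E
```

```text
cmd [ 516.79 -384.73   99.89 -122.31]
[ 516.92026517 -384.88187733  100.09361932] [-8.99757077e+01 -4.66867393e-03 -1.22312822e+02] [ 0.32296151  0.38421919 -0.9062501 ]
```

View pics/side2.png

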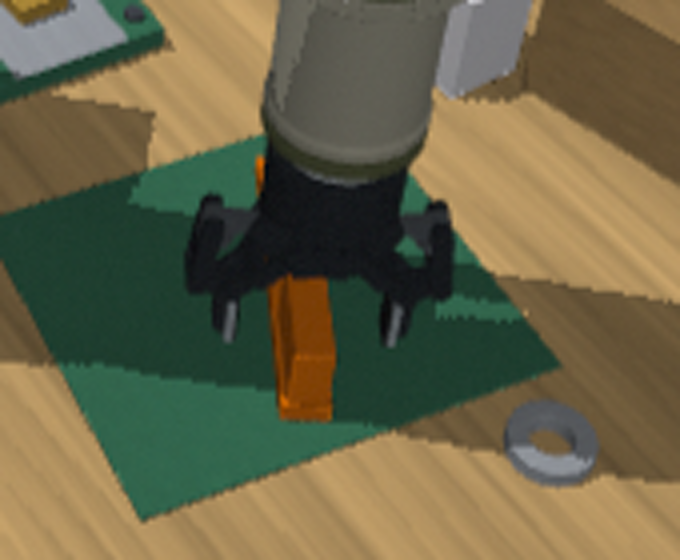

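The handle at (300,340) in the crop sits midway between the fingers at (230,320) and (393,320). Closing now.

{"fn": "arm_command", "kwargs": {
  "increments": [
    [0,0,0,0,0,0],
    [0,0,0,0,0,0],
    [0,0,0,0,0,0],
    [0,0,0,0,0,0],
    [0,0,0,0,0,0],
    [0,0,0,0,0,0],
    [0,0,0,0,0,0],
    [0,0,0,0,0,0],
    [0,0,0,0,0,0],
    [0,0,0,0,0,0]
  ],
  "jaw": 1,
  "force": 90
}}

```text
time: 6.65
tool_pos: [517.0, -384.9, 100.3]
tcp_rot: [-90.0, -0.0, -122.3]
ft_force: [-0.7, 0.3, 4.1]
finger_gap: 23.1
```

```bash
python3 mv.py to 528.4 -244 165 -93.15
```

```text
t [-0.12514 -0.06511 -0.06542] wy -0.509 len 155.5
cmd [ 516.79 -384.73   99.89 -122.31]
```

{"fn": "arm_command", "kwargs": {
  "increments": [
    [0,-0.005,0,0,0,0],
    [0,-0.018,0,0,0,0],
    [0,-0.035,0,0,0,0],
    [-0.006,-0.052,-0.003,0,-0.025,0],
    [-0.025,-0.062,-0.013,0,-0.1,0],
    [-0.052,-0.065,-0.027,0,-0.21,0],
    [-0.08,-0.065,-0.042,0,-0.325,0],
    [-0.105,-0.065,-0.055,0,-0.43,0],
    [-0.12,-0.065,-0.063,0,-0.49,0],
    [-0.125,-0.065,-0.0655,0,-0.509,0]
  ]
}}

```text
time: 7.9
tool_pos: [528.6, -243.3, 165.7]
tcp_rot: [-90.0, -0.0, -93.0]
ft_force: [-0.1, -0.2, -1.5]
finger_gap: 22.8
```

```bash
python3 mv.py apply -.125 -.065 -.0655 -.509; python3 - <<'E'
from h import *
s=r.sense(); print(s["tool_pos"],s["tcp_rot"],s["ft_force"],s["wrist_torque"],s["finger_gap"])
for n in("side","top"):
    im=r.snapshot(n); v=cv2.cvtColor(im,cv2.COLOR_RGB2BGR)
    np.save(f"im3{n}.npy",im)
    a=v[120:280,170:420] if n=="top" else v[130:320,200:400]
    cv2.imwrite(f"pics/{n}3.png",cv2.resize(a,None,fx=3,fy=3,interpolation=2))
    print(n,[(np.round(q["position"],1),q["conf"]) for q in r.spot_point(n,"stick_tip")])
E
```

```text
cmd [ 528.26 -244.07  164.89  -93.15]
[ 528.58676963 -243.32045969  165.67771787] [-8.99522125e+01 -2.90360688e-02 -9.30493737e+01] [-0.09287025 -0.15722971 -1.45869287] [-0.07135984  0.02013405  0.04405278] 22.8150133725235
side [(array([231.6, 352.4]), 0.78), (array([305.4, 211.3]), 0.74)]
top [(array([256.1, 175.5]), 0.79), (array([393.7, 302.1]), 0.74)]
```

View pics/top3.png

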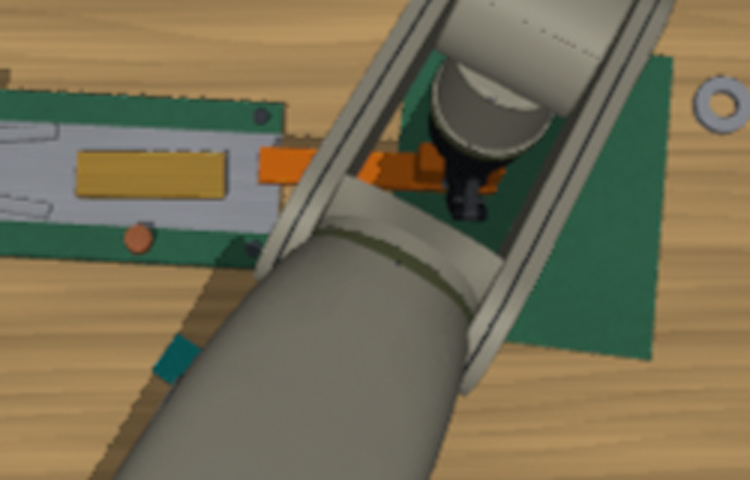

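View pics/side3.png

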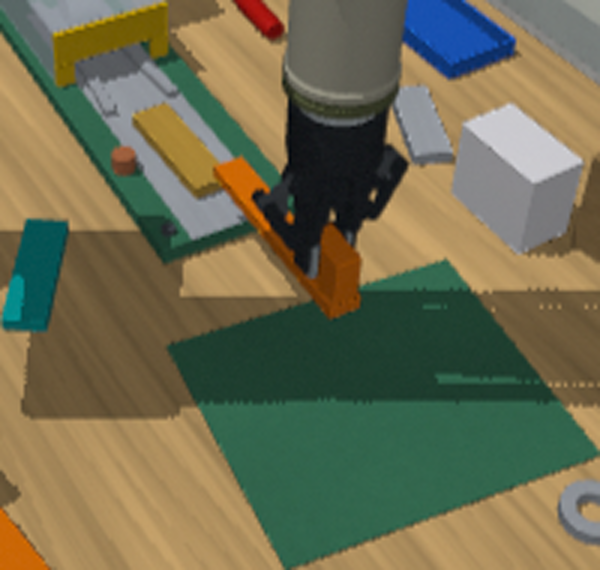

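```bash
python3 - <<'E'
from fit import *
p=(532.0,-178.4,86.95); z=69.5
c,s=np.cos(np.radians(p[2])),np.sin(np.radians(p[2])); R=np.array([[c,-s,0],[s,c,0],[0,0,1]])
W=lambda q:np.array(q,float)@R.T+[p[0],p[1],z]
for n,x0,y0,w,h_ in(("side",250,160,90,90),("top",230,150,130,60)):
    im=np.load(f"im3{n}.npy"); v=cv2.cvtColor(im,cv2.COLOR_RGB2BGR); f=6
    a=cv2.resize(v[y0:y0+h_,x0:x0+w],None,fx=f,fy=f,interpolation=cv2.INTER_NEAREST)
    for L in ([[100,-15,14],[100,15,14],[-100,15,14],[-100,-15,14],[100,-15,14]],[[100,-15,0],[100,15,0],[-100,15,0],[-100,-15,0],[100,-15,0]],[[-30,-12,60],[-30,12,60],[-100,12,60],[-100,-12,60],[-30,-12,60]]):
        q=(proj(n,W(L))+.5-[x0,y0])*f
        cv2.polylines(a,[np.round(q).astype(np.int32)],False,(255,255,0),1)
    cv2.imwrite(f"pics/{n}3o.png",a)
print({n:proj(n,W([[100,0,7]])) for n in("side","top")})
def tri(a,b):
    A=[];B=[]
    for n,px in(("side",a),("top",b)):
        m=M[n];d=m["cam_to_world"][:3,:3]@np.linalg.solve(m["intrinsics"],[*px,1.]);d/=np.linalg.norm(d)
        Q=np.eye(3)-np.outer(d,d);A.append(Q);B.append(Q@m["cam_to_world"][:3,3])
    return np.linalg.solve(sum(A),sum(B))
print(tri((305.4,211.3),(256.1,175.5)),W([[100,0,7]]))
E
```

```text
{'side': array([[275.44790245, 184.82241555]]), 'top': array([[254.86337772, 175.06959203]])}
[598.4717267  -95.18980563 -51.1336572 ] [[537.32074049 -78.54165172  76.5       ]]
```

View pics/side3o.png

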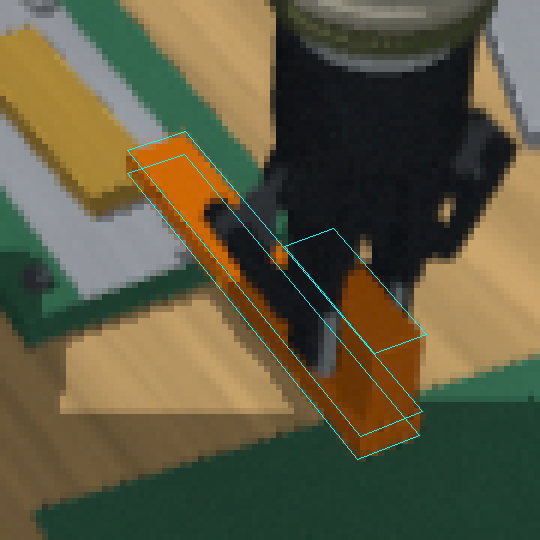

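View pics/top3o.png

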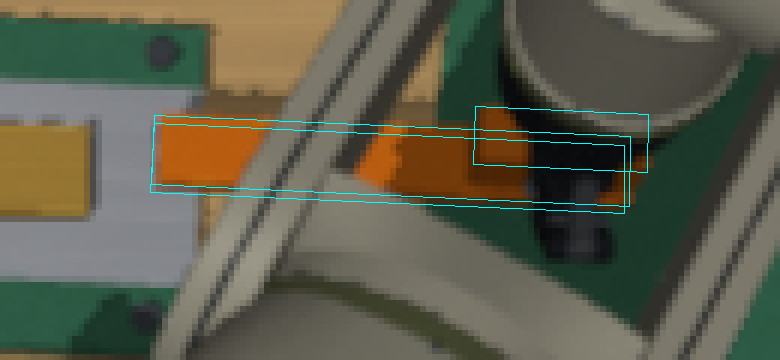

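```bash
cat > fit5.py <<'E'
from fit import *
from scipy.spatial.transform import Rotation as Ro
def sil5(n,p):
    R=Ro.from_euler("ZYX",[p[3],p[4],0],degrees=True).as_matrix()
    m=np.zeros((384*S,512*S),np.uint8)
    for b in ST:
        # pose at grip point
        q=proj(n,(b-[-65,0,42])@R.T+p[:3]); h=cv2.convexHull(q.astype(np.float32))
        cv2.fillConvexPoly(m,np.round(((h+.5)*S-.5)*16).astype(np.int32),255,shift=4)
    return cv2.resize(m,(512,384),interpolation=cv2.INTER_AREA)/255.
def fit5(ims,roi,bgcut,g0,free=(0,1,2,3,4)):
    dat={}
    for n,im in ims.items():
        h=cv2.cvtColor(im,cv2.COLOR_RGB2HSV); x0,x1,y0,y1=roi[n]
        o=cv2.inRange(h,(2,215,40),(17,255,255))/255.; R=np.zeros_like(o);R[y0:y1,x0:x1]=1
        bg=(h[...,1]>80)*1.; bg[:,:bgcut[n]]=1
        dat[n]=(o*R,bg*(1-o)*R); print(n,"orange px",(o*R).sum())
    def cost(p):
        c=0
        for n,(o,bg) in dat.items():
            s=sil5(n,p); c+=(o*(1-s)).sum()+(bg*s).sum()
        return c
    free=list(free); g0=np.array(g0,float); st=np.array([4,4,4,2,2.])
    def f(v):
        p=g0.copy(); p[free]=v; return cost(p)
    X=np.vstack([g0[free]]+[g0[free]+np.eye(5)[i][free]*st[i] for i in free])
    q=minimize(f,g0[free],method="Nelder-Mead",options=dict(initial_simplex=X,xatol=.03,fatol=.05,maxiter=800))
    p=g0.copy();p[free]=q.x
    return p.round(2),round(q.fun,1),round(cost(g0),1)
E
python3 - <<'E'
from fit5 import *
ims={n:np.load(f"im3{n}.npy") for n in("side","top")}
roi=dict(side=(250,330,165,245),top=(240,350,160,195)); bc=dict(side=276,top=262)
g=[528.6,-243.3,111.7,86.95,0]
print(fit5(ims,roi,bc,g)); 
print(fit5(ims,roi,bc,g,(0,1,3,4)))
for n in ims: print(n,fit5({n:ims[n]},roi,bc,g,(0,1,3)))
E
```

```text
side orange px 630.0
top orange px 497.0
(array([ 529.21, -244.28,  114.31,   87.53,    1.76]), np.float64(317.8), np.float64(342.7))
side orange px 630.0
top orange px 497.0
(array([ 530.14, -242.89,  111.7 ,   87.47,    1.32]), np.float64(318.7), np.float64(342.7))
side orange px 630.0
side (array([ 529.73, -240.96,  111.7 ,   86.77,    0.  ]), np.float64(138.1), np.float64(152.0))
top orange px 497.0
top (array([ 532.9 , -247.9 ,  111.7 ,   89.36,    0.  ]), np.float64(150.3), np.float64(190.7))
```

{"fn": "arm_command", "kwargs": {
  "increments": [
    [0,0.002,0,0,0,0],
    [0,0.007,0,0,0,0],
    [0,0.013,0,0,0,0],
    [0,0.02,0,0,0,0],
    [0,0.027,0,0,0,0],
    [0,0.033,0,0,0,0],
    [0,0.038,0,0,0,0],
    [0,0.042,0,0,0,0],
    [0,0.044,0,0,0,0],
    [0,0.044,0,0,0,0]
  ]
}}

```text
time: 9.35
tool_pos: [528.2, -244.1, 120.8]
tcp_rot: [-90.0, 0.0, -93.2]
ft_force: [-0.7, 0.3, -0.9]
finger_gap: 23.2
```

```bash
python3 mv.py apply 0 .044 0 0; python3 - <<'E'
from fit5 import *
s=r.sense(); print(s["time"],s["tool_pos"],s["tcp_rot"],s["ft_force"],s["wrist_torque"],s["finger_gap"])
tp=s["tool_pos"]; g=[tp[0],tp[1],tp[2]-54,86.85,0]
ims={}
for n in("side","top"): ims[n]=r.snapshot(n); np.save(f"im4{n}.npy",ims[n])
for n,x0,y0,w,h_ in(("side",240,150,100,95),("top",170,150,130,60)):
    v=cv2.cvtColor(ims[n],cv2.COLOR_RGB2BGR); f=6
    a=cv2.resize(v[y0:y0+h_,x0:x0+w],None,fx=f,fy=f,interpolation=cv2.INTER_NEAREST)
    R=Ro.from_euler("z",g[3],degrees=True).as_matrix()
    for L in ([[100,-15,14],[100,15,14],[-100,15,14],[-100,-15,14],[100,-15,14]],[[100,-15,0],[100,15,0],[-100,15,0],[-100,-15,0],[100,-15,0]],[[-30,-12,60],[-30,12,60],[-100,12,60],[-100,-12,60],[-30,-12,60]]):
        q=(proj(n,(np.array(L)-[-65,0,42])@R.T+g[:3])+.5-[x0,y0])*f
        cv2.polylines(a,[np.round(q).astype(np.int32)],False,(255,255,0),1)
    cv2.imwrite(f"pics/{n}4o.png",a)
E
```

```text
cmd [ 528.26 -244.07  120.89  -93.15]
9.35 [ 528.21756739 -244.09250647  120.83547977] [-9.00039396e+01  1.28159823e-05 -9.31535092e+01] [-0.675895    0.31017722 -0.9008411 ] [-0.10558369  0.00143287  0.08598194] 23.208920537104294
```

View pics/side4o.png

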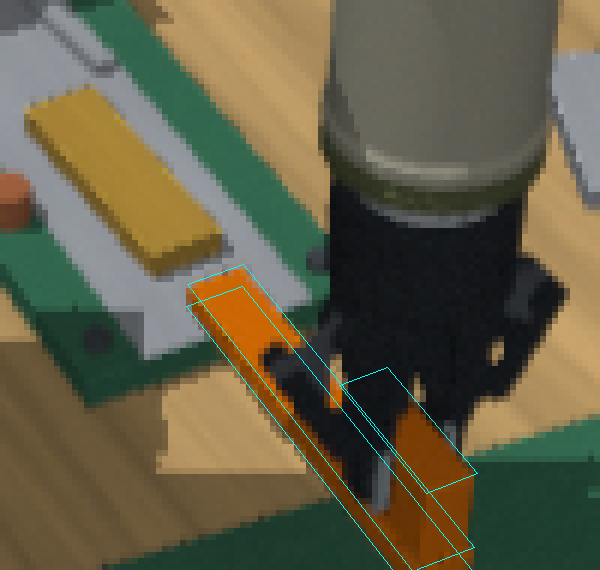

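View pics/top4o.png

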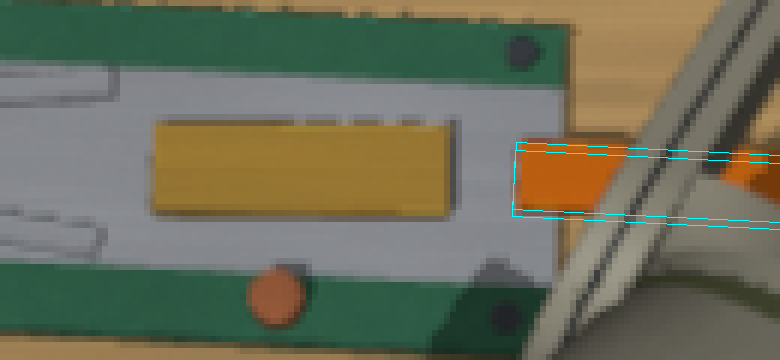

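```bash
python3 - <<'E'
from fit import *
T={n:np.load(f"im4{n}.npy") for n in("side","top")}
for n,(x0,x1,y0,y1) in dict(top=(75,125,155,190),side=(195,240,105,150)).items():
    v=T[n][y0:y1,x0:x1]
    cv2.imwrite(f"pics/{n}_stop.png",cv2.resize(cv2.cvtColor(v,cv2.COLOR_RGB2BGR),None,fx=14,fy=14,interpolation=cv2.INTER_NEAREST))
    d=v[...,0].astype(int)-(v[...,1].astype(int)+v[...,2])/2
    m=(d>22); ys,xs=np.where(m); print(n,m.sum(),xs.min()+x0,xs.max()+x0,ys.min()+y0,ys.max()+y0)
    u=np.array([np.sin(np.radians(3.15)),np.cos(np.radians(3.15))])
    P=np.array([plane(n,(a+x0,b+y0),30)[:2] for a,b in zip(xs,ys)])-[551.2,170.5]
    px=P@u; py=P@[-u[1],u[0]]; print(n,"px",np.percentile(px,[0,5,25,50,75,95,100]).round(1),"py",np.percentile(py,[0,50,100]).round(1))
    # predicted outlines for face at several x
    for F in(150,160,170,180,190):
        L=np.array([[F,-17,22],[F,17,22],[F,17,38],[F,-17,38]],float)
        W=np.c_[L[:,:1]*u+L[:,1:2]*np.array([-u[1],u[0]])+[551.2,170.5],L[:,2]]
        print(F,proj(n,W).round(1).tolist())
E
```

```text
Traceback (most recent call last):
ValueError: zero-size array to reduction operation minimum which has no identity
```

View pics/top_stop.png

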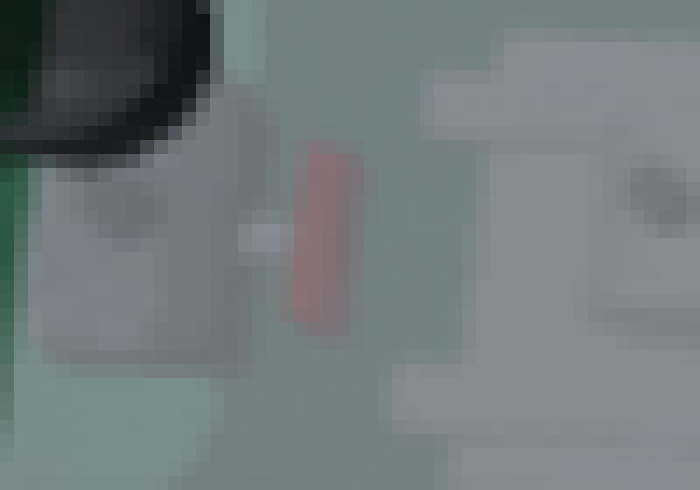

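```bash
python3 - <<'E'
from fit import *
T={n:np.load(f"im4{n}.npy") for n in("side","top")}
u=np.array([np.sin(np.radians(3.15)),np.cos(np.radians(3.15))])
def W(L):
    L=np.array(L,float); return np.c_[L[:,:1]*u+L[:,1:2]*np.array([-u[1],u[0]])+[551.2,170.5],L[:,2]]
for n,(x0,x1,y0,y1) in dict(top=(75,125,155,190),side=(195,240,105,150)).items():
    v=T[n][y0:y1,x0:x1]
    cv2.imwrite(f"pics/{n}_stop.png",cv2.resize(cv2.cvtColor(v,cv2.COLOR_RGB2BGR),None,fx=14,fy=14,interpolation=cv2.INTER_NEAREST))
    a=cv2.resize(cv2.cvtColor(v,cv2.COLOR_RGB2BGR),None,fx=14,fy=14,interpolation=cv2.INTER_NEAREST)
    for F,c in((155,(255,0,0)),(165,(0,255,0)),(175,(0,0,255))):
        q=(proj(n,W([[F,-17,22],[F,17,22],[F,17,38],[F,-17,38]]))+.5-[x0,y0])*14
        cv2.polylines(a,[np.round(q).astype(np.int32)],True,c,1)
    for y in(22.5,-22.5):   # rail ends
        q=(proj(n,W([[150,y,28],[150,y*1.3,28]]))+.5-[x0,y0])*14
        cv2.polylines(a,[np.round(q).astype(np.int32)],True,(0,255,255),1)
    cv2.imwrite(f"pics/{n}_stop2.png",a)
E
```

```text
(no output)
```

View pics/top_stop2.png

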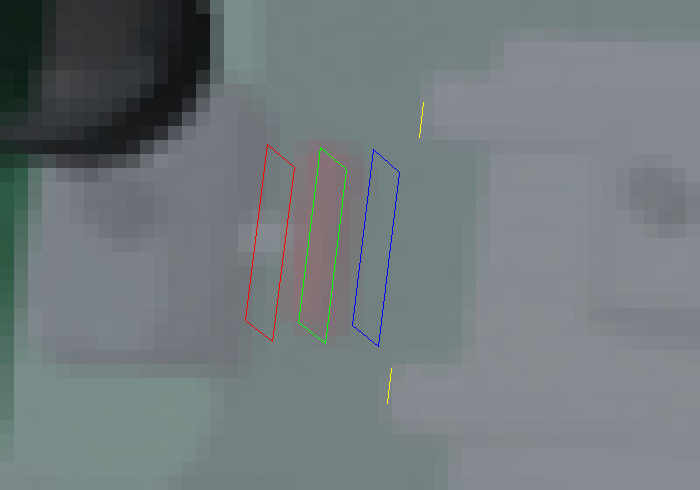

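View pics/side_stop2.png

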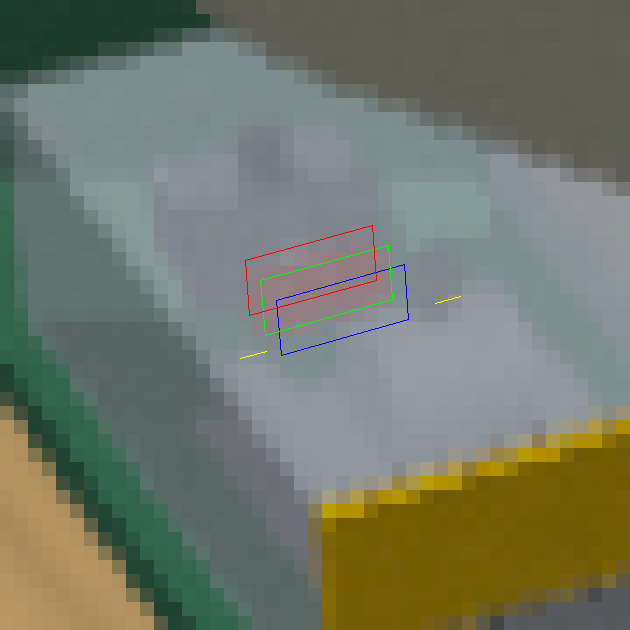

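The outlines put the stop's face at about press x ≈ 162 (±4); the rail ends at (105,162) and (102,184) fit. The stick lies as planned, tip at (256,179) in the top view and about 29 mm behind the blank. Now I'll start the push gently.

{"fn": "arm_command", "kwargs": {
  "increments": [
    [-0.004,0,0,0,0,0],
    [-0.012,0,0,0,0,0],
    [-0.019,0,0,0,0,0],
    [-0.024,0,0,0,0,0],
    [-0.028,0,0,0,0,0],
    [-0.033,0,0,0,0,0],
    [-0.039,0,0,0,0,0],
    [-0.045,0,0,0,0,0],
    [-0.05,0,0,0,0,0],
    [-0.053,0,0,0,0,0]
  ]
}}

```text
time: 10.7
tool_pos: [531.2, -190.8, 120.9]
tcp_rot: [-90.0, -0.0, -93.1]
ft_force: [0.3, -1.0, -1.5]
finger_gap: 22.8
```

```bash
python3 mv.py apply -.053 0 0 0; cat > look.py <<'E'
import sys
from fit5 import *
k=sys.argv[1]
s=r.sense(); print(s["time"],s["tool_pos"].round(2),s["tcp_rot"].round(2),s["ft_force"].round(2),s["wrist_torque"].round(2),s["finger_gap"].round(1))
for n,x0,y0,w,h_ in(("side",200,100,130,125),("top",75,140,200,75)):
    v=cv2.cvtColor(r.snapshot(n),cv2.COLOR_RGB2BGR); np.save(f"im{k}{n}.npy",v[...,::-1].copy())
    cv2.imwrite(f"pics/{n}{k}.png",cv2.resize(v[y0:y0+h_,x0:x0+w],None,fx=4,fy=4,interpolation=2))
E
python3 look.py 5
```

```text
cmd [ 531.17 -191.15  120.89  -93.15]Traceback (most recent call last):
  File "look.py", line 4, in <module>
    s=r.sense(); print(s["time"],s["tool_pos"].round(2),s["tcp_rot"].round(2),s["ft_force"].round(2),s["wrist_torque"].round(2),s["finger_gap"].round(1))
                                                                                                                                ^^^^^^^^^^^^^^^^^^^^^
AttributeError: 'float' object has no attribute 'round'
```

```bash
sed -i 's/s\["finger_gap"\].round(1)/s["finger_gap"]/' look.py; python3 look.py 5
```

```text
10.7 [ 531.18 -190.82  120.89] [-90.    -0.   -93.14] [ 0.35 -0.97 -1.49] [-0.23 -0.05 -0.04] 22.80962121971466
```

View pics/side5.png

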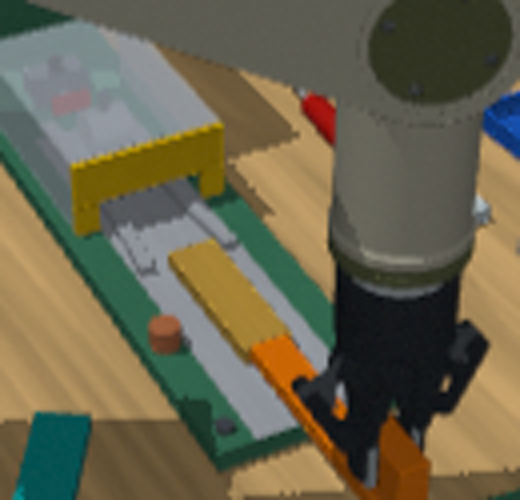

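View pics/top5.png

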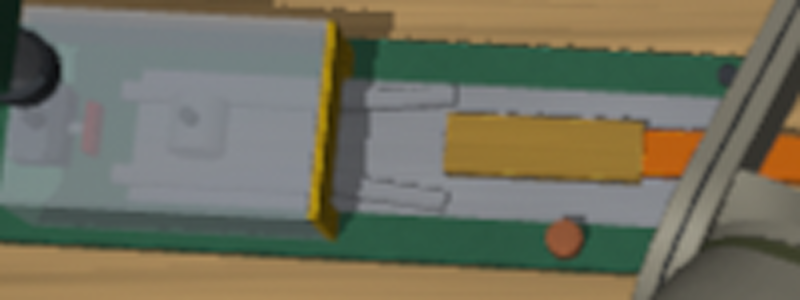

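The blank is in contact and straight, its front at (444,145) in the crop, midway between the rail mouths at (458,96) and (446,198). Continue.

{"fn": "arm_command", "kwargs": {
  "increments": [
    [-0.004,0,0,0,0,0],
    [-0.012,0,0,0,0,0],
    [-0.022,0,0,0,0,0],
    [-0.032,0,0,0,0,0],
    [-0.042,0,0,0,0,0],
    [-0.052,0,0,0,0,0],
    [-0.062,0,0,0,0,0],
    [-0.072,0,0,0,0,0],
    [-0.08,0,0,0,0,0],
    [-0.084,0,0,0,0,0]
  ]
}}

```text
time: 12.05
tool_pos: [535.8, -106.7, 120.9]
tcp_rot: [-90.0, -0.0, -93.1]
ft_force: [-0.1, -1.1, -1.6]
finger_gap: 23.2
```

```bash
python3 mv.py apply -.084 0 0 0;python3 look.py 6
```

```text
cmd [ 535.79 -107.28  120.89  -93.15]
12.05 [ 535.81 -106.74  120.89] [-90.    -0.   -93.13] [-0.12 -1.05 -1.6 ] [-0.18 -0.02  0.01] 23.168886254195467
```

View pics/side6.png

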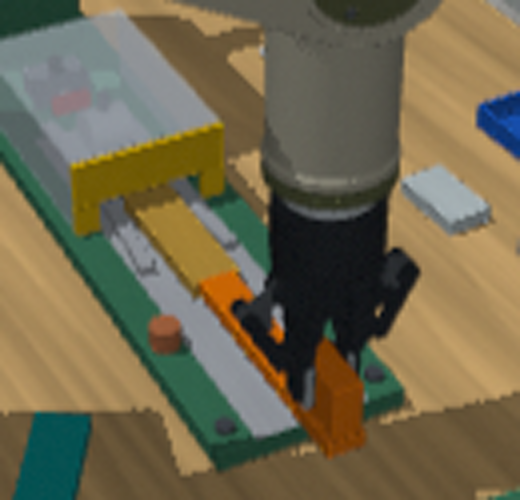

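View pics/top6.png

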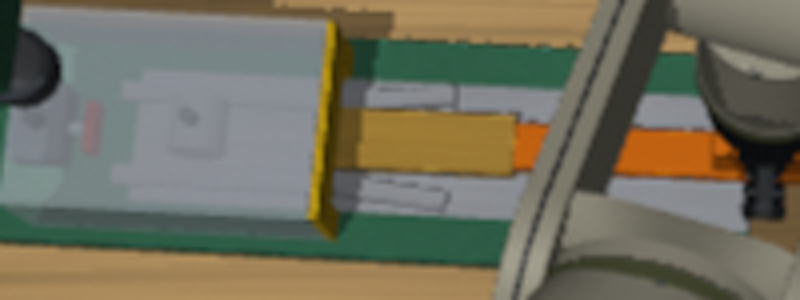

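The blank is entering centred under the lip (crop front at (340,138), rear (515,147)). On to just before the roller.

{"fn": "arm_command", "kwargs": {
  "increments": [
    [-0.003,0,0,0,0,0],
    [-0.009,0,0,0,0,0],
    [-0.016,0,0,0,0,0],
    [-0.023,0,0,0,0,0],
    [-0.03,0,0,0,0,0],
    [-0.037,0,0,0,0,0],
    [-0.043,0,0,0,0,0],
    [-0.049,0,0,0,0,0],
    [-0.053,0,0,0,0,0],
    [-0.055,0,0,0,0,0]
  ]
}}

```text
time: 13.4
tool_pos: [538.8, -52.1, 120.9]
tcp_rot: [-90.0, -0.0, -93.1]
ft_force: [-0.3, -2.4, -2.0]
finger_gap: 22.8
```

```bash
python3 mv.py apply -.055 0 0 0;python3 look.py 7
```

```text
cmd [538.81 -52.36 120.89 -93.15]
13.4 [538.78 -52.12 120.87] [-90.    -0.   -93.14] [-0.29 -2.35 -2.03] [-0.26  0.02  0.05] 22.799880279593413
```

View pics/side7.png

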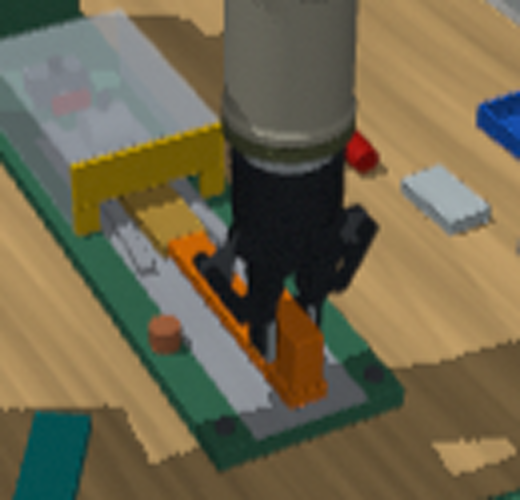

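View pics/top7.png

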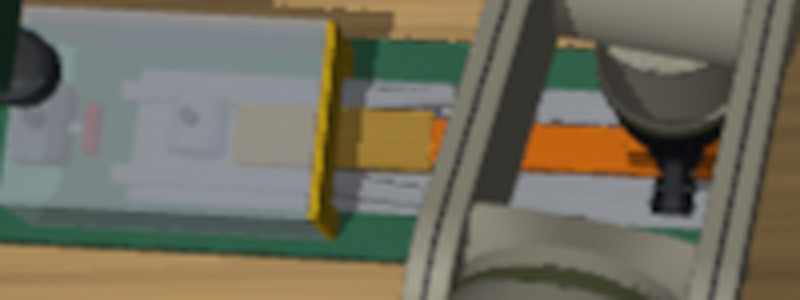

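{"fn": "arm_command", "kwargs": {
  "increments": [
    [-0.003,0,0,0,0,0],
    [-0.007,0,0,0,0,0],
    [-0.012,0,0,0,0,0],
    [-0.017,0,0,0,0,0],
    [-0.022,0,0,0,0,0],
    [-0.027,0,0,0,0,0],
    [-0.032,0,0,0,0,0],
    [-0.037,0,0,0,0,0],
    [-0.042,0,0,0,0,0],
    [-0.045,0,0,0,0,0]
  ]
}}

```text
time: 14.75
tool_pos: [541.3, -7.1, 120.9]
tcp_rot: [-90.0, 0.0, -93.1]
ft_force: [0.5, -4.5, -0.9]
finger_gap: 23.0
```

```bash
python3 mv.py apply -.045 0 0 0;python3 look.py 8
```

```text
cmd [541.28  -7.43 120.89 -93.15]
14.75 [541.28  -7.09 120.89] [-90.     0.   -93.14] [ 0.51 -4.46 -0.93] [-0.74  0.05 -0.  ] 22.963521488607867
```

View pics/side8.png

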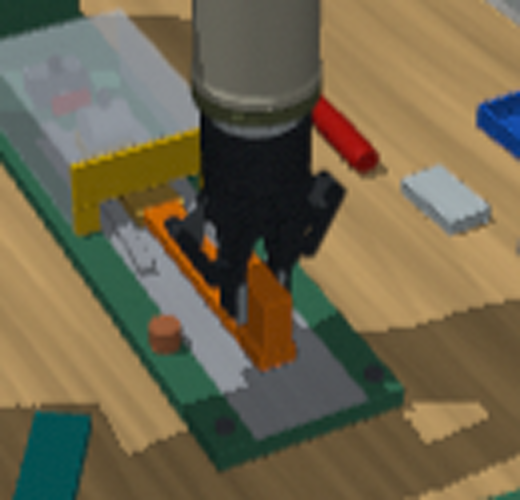

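View pics/top8.png

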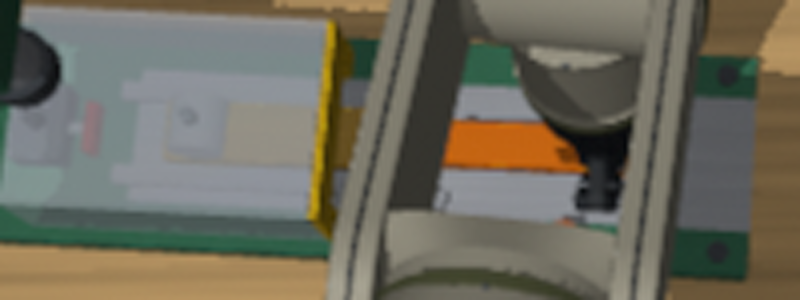

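{"fn": "arm_command", "kwargs": {
  "increments": [
    [-0.003,0,0,0,0,0],
    [-0.007,0,0,0,0,0],
    [-0.011,0,0,0,0,0],
    [-0.015,0,0,0,0,0],
    [-0.019,0,0,0,0,0],
    [-0.023,0,0,0,0,0],
    [-0.026,0,0,0,0,0],
    [-0.028,0,0,0,0,0],
    [-0.03,0,0,0,0,0],
    [-0.032,0,0,0,0,0]
  ]
}}

```text
time: 16.1
tool_pos: [543.0, 24.6, 120.9]
tcp_rot: [-90.0, -0.0, -93.2]
ft_force: [0.4, -4.9, 0.3]
finger_gap: 22.8
```

```bash
python3 mv.py apply -.032 0 0 0;python3 look.py 9
```

```text
cmd [543.04  24.52 120.89 -93.15]
16.1 [542.99  24.58 120.87] [-90.01  -0.   -93.16] [ 0.38 -4.92  0.34] [-0.72  0.09 -0.  ] 22.848628506327316
```

View pics/top9.png

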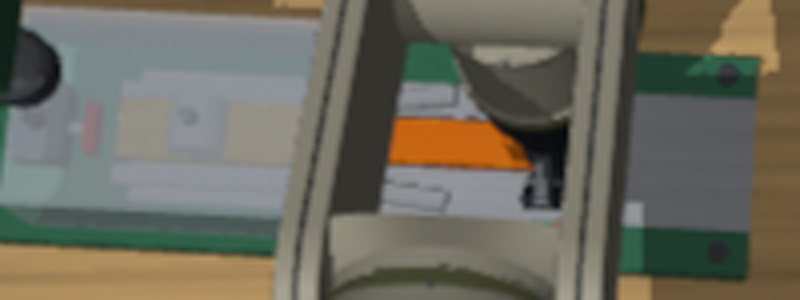

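The gap left in the crop runs from the blank's front at about 117 to the stop at about 102, or 9–10 mm. Now slow steps.

{"fn": "arm_command", "kwargs": {
  "increments": [
    [-0.0006,0,0,0,0,0],
    [-0.0012,0,0,0,0,0],
    [-0.0018,0,0,0,0,0],
    [-0.0024,0,0,0,0,0],
    [-0.003,0,0,0,0,0],
    [-0.0035,0,0,0,0,0],
    [-0.004,0,0,0,0,0],
    [-0.0043,0,0,0,0,0],
    [-0.0046,0,0,0,0,0],
    [-0.005,0,0,0,0,0]
  ]
}}

```text
time: 17.45
tool_pos: [543.3, 29.5, 120.9]
tcp_rot: [-90.0, 0.0, -93.2]
ft_force: [0.6, -4.4, -1.2]
finger_gap: 23.1
```

```bash
python3 mv.py apply -.005 0 0 0;python3 - <<'E'
from bench import r
s=r.sense(); print(s["time"],s["tool_pos"].round(2),s["ft_force"].round(2),s["wrist_torque"].round(2))
E
```

```text
cmd [543.31  29.51 120.89 -93.15]
17.45 [543.32  29.52 120.9 ] [ 0.64 -4.41 -1.22] [-0.73  0.09 -0.02]
```

{"fn": "arm_command", "kwargs": {
  "increments": [
    [-0.0002,0,0,0,0,0],
    [-0.0004,0,0,0,0,0],
    [-0.0006,0,0,0,0,0],
    [-0.0008,0,0,0,0,0],
    [-0.001,0,0,0,0,0],
    [-0.0012,0,0,0,0,0],
    [-0.0014,0,0,0,0,0],
    [-0.0016,0,0,0,0,0],
    [-0.0018,0,0,0,0,0],
    [-0.002,0,0,0,0,0]
  ]
}}

```text
time: 18.7
tool_pos: [543.4, 31.5, 120.9]
tcp_rot: [-90.0, -0.0, -93.2]
ft_force: [-0.8, -3.7, -1.2]
finger_gap: 23.3
```

```bash
cat > st.py <<'E'
from bench import r
s=r.sense(); print(s["time"],s["tool_pos"].round(2),s["ft_force"].round(2),s["wrist_torque"].round(2))
E
python3 mv.py apply -.002 0 0 0;python3 st.py
```

```text
cmd [543.42  31.51 120.89 -93.15]
18.7 [543.41  31.52 120.9 ] [-0.79 -3.7  -1.21] [-0.74  0.08 -0.03]
```

{"fn": "arm_command", "kwargs": {
  "increments": [
    [-0.0002,0,0,0,0,0],
    [-0.0004,0,0,0,0,0],
    [-0.0006,0,0,0,0,0],
    [-0.0008,0,0,0,0,0],
    [-0.001,0,0,0,0,0],
    [-0.0012,0,0,0,0,0],
    [-0.0014,0,0,0,0,0],
    [-0.0016,0,0,0,0,0],
    [-0.0018,0,0,0,0,0],
    [-0.002,0,0,0,0,0]
  ]
}}

```text
time: 19.95
tool_pos: [543.5, 33.5, 120.9]
tcp_rot: [-90.0, -0.0, -93.2]
ft_force: [0.8, -5.4, -0.4]
finger_gap: 22.6
```

```bash
python3 mv.py apply -.002 0 0 0;python3 st.py
```

```text
cmd [543.53  33.51 120.89 -93.15]
19.95 [543.51  33.49 120.88] [ 0.84 -5.4  -0.4 ] [-0.75  0.04 -0.07]
```

{"fn": "arm_command", "kwargs": {
  "increments": [
    [-0.0002,0,0,0,0,0],
    [-0.0004,0,0,0,0,0],
    [-0.0006,0,0,0,0,0],
    [-0.0008,0,0,0,0,0],
    [-0.001,0,0,0,0,0],
    [-0.0012,0,0,0,0,0],
    [-0.0014,0,0,0,0,0],
    [-0.0016,0,0,0,0,0],
    [-0.0018,0,0,0,0,0],
    [-0.002,0,0,0,0,0]
  ]
}}

```text
time: 21.2
tool_pos: [543.6, 35.5, 120.9]
tcp_rot: [-90.0, 0.0, -93.2]
ft_force: [-0.1, -3.6, -0.8]
finger_gap: 23.2
```

```bash
python3 mv.py apply -.002 0 0 0;python3 st.py
```

```text
cmd [543.64  35.5  120.89 -93.15]
21.2 [543.63  35.51 120.9 ] [-0.08 -3.65 -0.79] [-0.77  0.09 -0.03]
```

{"fn": "arm_command", "kwargs": {
  "increments": [
    [-0.0002,0,0,0,0,0],
    [-0.0004,0,0,0,0,0],
    [-0.0006,0,0,0,0,0],
    [-0.0008,0,0,0,0,0],
    [-0.001,0,0,0,0,0],
    [-0.0012,0,0,0,0,0],
    [-0.0014,0,0,0,0,0],
    [-0.0016,0,0,0,0,0],
    [-0.0018,0,0,0,0,0],
    [-0.002,0,0,0,0,0]
  ]
}}

```text
time: 22.45
tool_pos: [543.7, 37.5, 120.9]
tcp_rot: [-90.0, -0.0, -93.2]
ft_force: [-0.2, -4.0, 0.4]
finger_gap: 23.1
```

```bash
python3 mv.py apply -.002 0 0 0;python3 st.py
```

```text
cmd [543.75  37.5  120.89 -93.15]
22.45 [543.73  37.49 120.9 ] [-0.18 -4.    0.39] [-0.78 -0.03 -0.02]
```

```bash
python3 look.py 10; python3 - <<'E'
import cv2,numpy as np
v=np.load("im10top.npy")[155:190,75:125]
cv2.imwrite("pics/top10b.png",cv2.resize(v[...,::-1],None,fx=14,fy=14,interpolation=cv2.INTER_NEAREST))
E
```

```text
22.45 [543.73  37.49 120.9 ] [-90.    -0.   -93.15] [-0.18 -4.    0.39] [-0.78 -0.03 -0.02] 23.108507910765482
```

View pics/top10b.png

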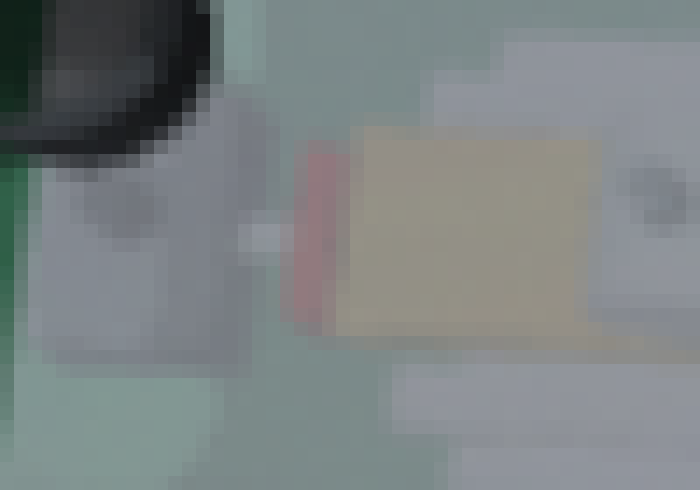

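The blank's front edge (about 345 in the crop) is now very close to the red plate's top edge (about 330), with about 1–3 mm left. Smaller steps.

{"fn": "arm_command", "kwargs": {
  "increments": [
    [-0.0002,0,0,0,0,0],
    [-0.0004,0,0,0,0,0],
    [-0.0006,0,0,0,0,0],
    [-0.0008,0,0,0,0,0],
    [-0.001,0,0,0,0,0],
    [-0.0012,0,0,0,0,0],
    [-0.0014,0,0,0,0,0],
    [-0.0015,0,0,0,0,0],
    [-0.0015,0,0,0,0,0],
    [-0.0015,0,0,0,0,0]
  ]
}}

```text
time: 23.8
tool_pos: [543.8, 38.5, 121.0]
tcp_rot: [-90.0, -0.0, -93.2]
ft_force: [-0.7, -7.5, 0.3]
finger_gap: 23.2
```

```bash
python3 mv.py apply -.0015 0 0 0;python3 st.py
```

```text
cmd [543.84  39.   120.89 -93.15]
23.8 [543.84  38.52 121.  ] [-0.69 -7.53  0.33] [-1.11  0.06  0.06]
```

Contact is felt: the wrist force rose to 7.5 N from a baseline of 4.2, so about 3 N is at the stop. Next a small increment with holding rows.

{"fn": "arm_command", "kwargs": {
  "increments": [
    [-0.0001,0,0,0,0,0],
    [-0.0002,0,0,0,0,0],
    [-0.0003,0,0,0,0,0],
    [-0.0004,0,0,0,0,0],
    [-0.0005,0,0,0,0,0],
    [-0.0005,0,0,0,0,0],
    [-0.0005,0,0,0,0,0],
    [-0.0005,0,0,0,0,0],
    [-0.0005,0,0,0,0,0],
    [-0.0005,0,0,0,0,0]
  ]
}}

```text
time: 25.05
tool_pos: [543.9, 38.8, 121.0]
tcp_rot: [-90.0, -0.1, -93.2]
ft_force: [-1.1, -9.3, 0.9]
finger_gap: 22.7
```

```bash
python3 mv.py apply -.0005 0 0 0;python3 st.py
```

```text
cmd [543.86  39.5  120.89 -93.15]
25.05 [543.87  38.76 121.03] [-1.13 -9.27  0.86] [-1.32  0.17  0.08]
```

{"fn": "arm_command", "kwargs": {
  "increments": [
    [-0.0003,0,0,0,0,0],
    [-0.0006,0,0,0,0,0],
    [-0.0009,0,0,0,0,0],
    [-0.0012,0,0,0,0,0],
    [-0.0014,0,0,0,0,0],
    [-0.0014,0,0,0,0,0],
    [-0.0014,0,0,0,0,0],
    [-0.0014,0,0,0,0,0],
    [-0.0014,0,0,0,0,0],
    [-0.0014,0,0,0,0,0]
  ]
}}

```text
time: 26.3
tool_pos: [544.0, 39.4, 121.2]
tcp_rot: [-90.0, -0.1, -93.2]
ft_force: [-1.7, -12.4, 1.6]
finger_gap: 22.7
```

```bash
python3 mv.py apply -.0014 0 0 0;python3 st.py
```

```text
cmd [543.94  40.9  120.89 -93.15]
26.3 [544.03  39.37 121.17] [ -1.71 -12.38   1.64] [-1.99  0.22  0.09]
```

{"fn": "arm_command", "kwargs": {
  "increments": [
    [-0.0002,0,0,0,0,0],
    [-0.0004,0,0,0,0,0],
    [-0.0004,0,0,0,0,0],
    [-0.0004,0,0,0,0,0],
    [-0.0004,0,0,0,0,0],
    [-0.0004,0,0,0,0,0],
    [-0.0004,0,0,0,0,0],
    [-0.0004,0,0,0,0,0],
    [-0.0004,0,0,0,0,0],
    [-0.0004,0,0,0,0,0]
  ]
}}

```text
time: 27.55
tool_pos: [544.1, 39.6, 121.2]
tcp_rot: [-90.0, -0.2, -93.2]
ft_force: [-1.1, -14.6, 3.3]
finger_gap: 23.1
```

```bash
python3 mv.py apply -.0004 0 0 0;for i in 1; do python3 st.py; done; python3 look.py 11; python3 st.py
```

```text
cmd [543.96  41.3  120.89 -93.15]
27.55 [544.08  39.56 121.25] [ -1.06 -14.63   3.27] [-2.14  0.3   0.17]
27.55 [544.08  39.56 121.25] [-89.99  -0.17 -93.16] [ -1.06 -14.63   3.27] [-2.14  0.3   0.17] 23.10205854059924
27.65 [544.1   39.55 121.25] [ -1.88 -13.86   2.6 ] [-2.15  0.29  0.15]
```

View pics/side11.png

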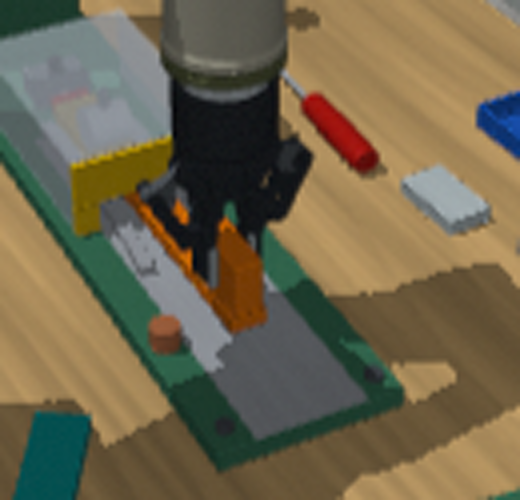

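View pics/top11.png

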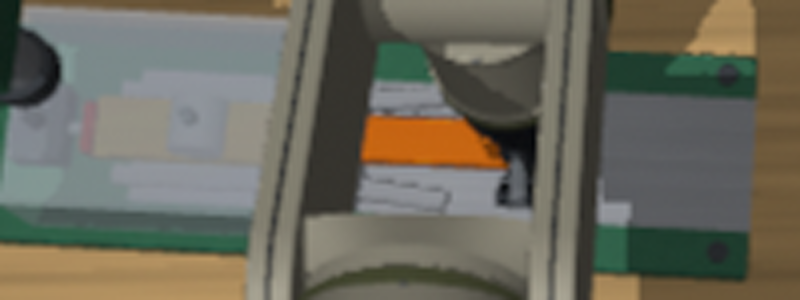

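About 10 N at the stop (wrist 14.2 N minus the 4.2 N drag), held for over 1 s. In the crop the blank's front (95,128) touches the red plate (88,128). Now ease off slowly, so the blank stays against the stop.

{"fn": "arm_command", "kwargs": {
  "increments": [
    [0.0003,0,0,0,0,0],
    [0.0006,0,0,0,0,0],
    [0.0009,0,0,0,0,0],
    [0.0012,0,0,0,0,0],
    [0.0015,0,0,0,0,0],
    [0.0018,0,0,0,0,0],
    [0.0022,0,0,0,0,0],
    [0.0027,0,0,0,0,0],
    [0.0035,0,0,0,0,0],
    [0.005,0,0,0,0,0]
  ]
}}

```text
time: 28.9
tool_pos: [543.5, 36.7, 120.8]
tcp_rot: [-90.0, 0.0, -93.1]
ft_force: [0.2, 0.9, -1.0]
finger_gap: 22.8
```

```bash
python3 mv.py apply .005 0 0 0;python3 st.py
```

```text
cmd [543.69  36.3  120.89 -93.15]
28.9 [543.53  36.71 120.76] [ 0.19  0.91 -0.99] [-0.03 -0.05 -0.01]
```

{"fn": "arm_command", "kwargs": {
  "increments": [
    [0.004,0,0,0,0,0],
    [0.014,0,0,0,0,0],
    [0.028,0,0,0,0,0],
    [0.044,0,0,0,0,0],
    [0.06,0,0,0,0,0],
    [0.076,0,0,0,0,0],
    [0.092,0,0,0,0,0],
    [0.108,0,0,0,0,0],
    [0.122,0,0,0,0,0],
    [0.13,0,0,0,0,0]
  ]
}}

```text
time: 30.15
tool_pos: [536.5, -94.5, 120.9]
tcp_rot: [-90.0, -0.0, -93.2]
ft_force: [0.5, 0.1, -1.2]
finger_gap: 23.1
```

```bash
python3 mv.py apply .13 0 0 0;python3 look.py 12;  python3 - <<'E'
import cv2,numpy as np
v=np.load("im12top.npy")[155:190,75:125]
cv2.imwrite("pics/top12b.png",cv2.resize(v[...,::-1],None,fx=14,fy=14,interpolation=cv2.INTER_NEAREST))
E
```

```text
cmd [536.54 -93.5  120.89 -93.15]
30.15 [536.49 -94.5  120.91] [-90.    -0.   -93.19] [ 0.53  0.07 -1.24] [-0.01 -0.   -0.01] 23.057139210553316
```

View pics/top12b.png

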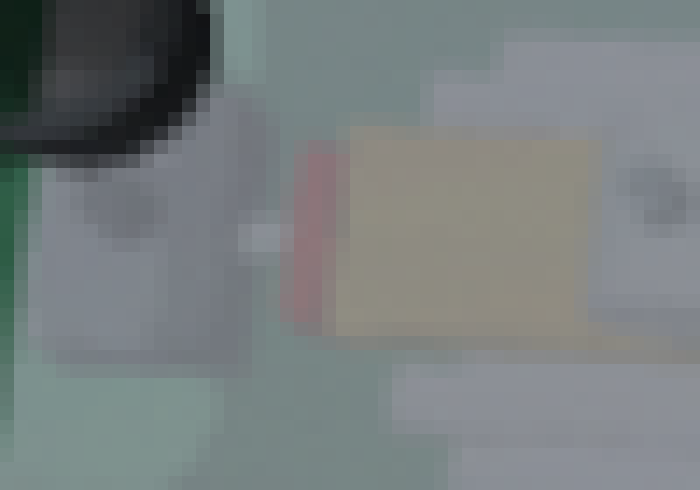

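View pics/side12.png

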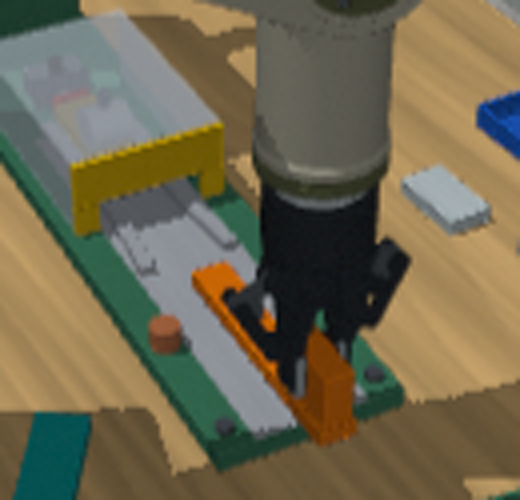

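```bash
python3 - <<'E'
import numpy as np
for k in(4,9,10,11,12):
    v=np.load(f"im{k}top.npy").astype(float)[166:177,93:106]
    red=(v[...,0]-v[...,1]).mean(0); yel=(v[...,0]-v[...,2]).mean(0)
    print(k,"R-G",red.round(0).astype(int).tolist(),"R-B",yel.round(0).astype(int).tolist())
E
```

```text
4 R-G [-6, -9, -1, 15, 21, 17, 10, -1, -13, -15, -15, -15, -15] R-B [-11, -12, -4, 12, 17, 13, 6, -3, -13, -15, -14, -15, -15]
9 R-G [-7, -10, -2, 16, 23, 19, 11, -1, -13, -16, -13, -5, 2] R-B [-12, -13, -4, 12, 18, 14, 7, -3, -14, -16, -12, 1, 12]
10 R-G [-7, -10, -1, 16, 23, 18, 8, 4, 3, 3, 3, 3, 3] R-B [-12, -13, -4, 12, 19, 15, 11, 13, 14, 14, 13, 13, 14]
11 R-G [-7, -7, 7, 21, 22, 13, 5, 3, 3, 3, 3, 3, 3] R-B [-12, -10, 3, 17, 17, 13, 12, 14, 13, 14, 14, 14, 14]
12 R-G [-6, -9, 2, 18, 22, 15, 6, 3, 3, 3, 3, 3, 3] R-B [-11, -11, -1, 14, 17, 14, 11, 13, 13, 13, 13, 13, 13]
```

After release the red plate's left edge in the top view (column 95) lies between its free and pressed positions. So the stop is still slightly compressed and the blank rests on it. Now the stick goes back to the mat.

```bash
python3 mv.py to 508 -375 170 -122.3
```

```text
t [ 0.28264 -0.04911 -0.01303] wy 0.5088 len 287.2
cmd [536.54 -93.5  120.89 -93.15]
```

{"fn": "arm_command", "kwargs": {
  "increments": [
    [0.002,-0.008,0,0,0,0],
    [0.01,-0.024,0,0,0,0],
    [0.03,-0.04,-0.001,0,0.02,0],
    [0.065,-0.049,-0.003,0,0.09,0],
    [0.105,-0.049,-0.005,0,0.18,0],
    [0.15,-0.049,-0.007,0,0.27,0],
    [0.195,-0.049,-0.009,0,0.36,0],
    [0.24,-0.049,-0.011,0,0.44,0],
    [0.272,-0.049,-0.0125,0,0.49,0],
    [0.2826,-0.049,-0.013,0,0.509,0]
  ]
}}

```text
time: 31.5
tool_pos: [507.2, -378.2, 171.4]
tcp_rot: [-89.9, -0.0, -122.5]
ft_force: [-0.1, 0.8, -1.0]
finger_gap: 22.7
```

```bash
python3 mv.py apply .2826 -.049 -.013 .509
```

```text
cmd [ 508.03 -374.96  169.89 -122.31]
```

{"fn": "arm_command", "kwargs": {
  "increments": [
    [0,0.003,0,0,0,0],
    [0,0.01,0,0,0,0],
    [0,0.02,0,0,0,0],
    [0,0.031,0,0,0,0],
    [0,0.041,0,0,0,0],
    [0,0.05,0,0,0,0],
    [0,0.057,0,0,0,0],
    [0,0.061,0,0,0,0],
    [0,0.063,0,0,0,0],
    [0,0.064,0,0,0,0]
  ]
}}

```text
time: 32.75
tool_pos: [508.1, -375.1, 106.1]
tcp_rot: [-90.0, -0.0, -122.3]
ft_force: [0.2, 0.3, -2.0]
finger_gap: 22.9
```

```bash
python3 mv.py apply 0 .064 0 0; python3 st.py; python3 - <<'E'
from h import *
v=cv2.cvtColor(r.snapshot("side"),cv2.COLOR_RGB2BGR)
cv2.imwrite("pics/side13.png",cv2.resize(v[190:330,240:410],None,fx=4,fy=4,interpolation=2))
E
```

```text
cmd [ 508.03 -374.96  105.89 -122.31]
32.75 [ 508.13 -375.12  106.12] [ 0.22  0.31 -2.  ] [ 0.    0.02 -0.02]
```

View pics/side13.png

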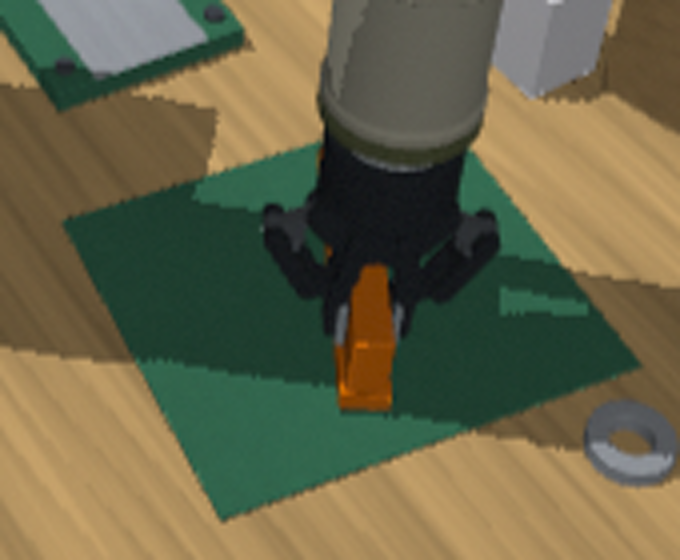

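The stick hangs over the mat, its rear at (365,405) in the crop, well inside the edges. Setting it down slowly.

{"fn": "arm_command", "kwargs": {
  "increments": [
    [0,0.001,0,0,0,0],
    [0,0.002,0,0,0,0],
    [0,0.003,0,0,0,0],
    [0,0.0038,0,0,0,0],
    [0,0.0045,0,0,0,0],
    [0,0.005,0,0,0,0],
    [0,0.0053,0,0,0,0],
    [0,0.0055,0,0,0,0],
    [0,0.0057,0,0,0,0],
    [0,0.0058,0,0,0,0]
  ]
}}

```text
time: 34.05
tool_pos: [508.1, -375.0, 100.3]
tcp_rot: [-90.0, -0.0, -122.3]
ft_force: [-1.5, 0.5, 1.3]
finger_gap: 22.9
```

```bash
python3 mv.py apply 0 .0058 0 0; python3 st.py
```

```text
cmd [ 508.03 -374.96  100.09 -122.31]
34.05 [ 508.05 -374.99  100.32] [-1.45  0.54  1.3 ] [0.13 0.17 0.02]
```

Touching (force z went from −2 to +1.3 N). Release.

{"fn": "arm_command", "kwargs": {
  "increments": [
    [0,0,0,0,0,0],
    [0,0,0,0,0,0],
    [0,0,0,0,0,0],
    [0,0,0,0,0,0],
    [0,0,0,0,0,0],
    [0,0,0,0,0,0],
    [0,0,0,0,0,0],
    [0,0,0,0,0,0],
    [0,0,0,0,0,0],
    [0,0,0,0,0,0]
  ],
  "jaw": -1
}}

```text
time: 35.3
tool_pos: [508.0, -374.9, 100.1]
tcp_rot: [-90.0, 0.0, -122.3]
ft_force: [0.1, 0.5, -0.2]
finger_gap: 85.0
```

{"fn": "arm_command", "kwargs": {
  "increments": [
    [0,-0.003,0,0,0,0],
    [0,-0.01,0,0,0,0],
    [0,-0.025,0,0,0,0],
    [0,-0.045,0,0,0,0],
    [0,-0.065,0,0,0,0],
    [0,-0.09,0,0,0,0],
    [0,-0.11,0,0,0,0],
    [0,-0.13,0,0,0,0],
    [0,-0.145,0,0,0,0],
    [0,-0.15,0,0,0,0]
  ]
}}

```text
time: 36.55
tool_pos: [508.3, -375.3, 251.5]
tcp_rot: [-89.9, -0.0, -122.3]
ft_force: [0.6, -0.3, -0.9]
finger_gap: 85.4
```

```bash
python3 mv.py apply 0 -.15 0 0; python3 st.py; python3 mv.py to 400 -150 300 -90
```

```text
cmd [ 508.03 -374.96  250.09 -122.31]
36.55 [ 508.33 -375.25  251.47] [ 0.56 -0.26 -0.89] [ 0.04  0.   -0.05]
t [-0.13237 -0.04991 -0.21156] wy -0.564 len 254.5
cmd [ 508.03 -374.96  250.09 -122.31]
```

{"fn": "arm_command", "kwargs": {
  "increments": [
    [-0.004,-0.002,-0.006,0,-0.02,0],
    [-0.013,-0.005,-0.021,0,-0.055,0],
    [-0.029,-0.011,-0.046,0,-0.12,0],
    [-0.046,-0.017,-0.074,0,-0.2,0],
    [-0.065,-0.025,-0.104,0,-0.28,0],
    [-0.084,-0.032,-0.134,0,-0.36,0],
    [-0.102,-0.038,-0.163,0,-0.44,0],
    [-0.118,-0.044,-0.188,0,-0.5,0],
    [-0.128,-0.048,-0.205,0,-0.55,0],
    [-0.132,-0.05,-0.2115,0,-0.564,0]
  ]
}}

```text
time: 37.8
tool_pos: [399.2, -149.3, 299.5]
tcp_rot: [-90.0, 0.0, -89.9]
ft_force: [-0.0, 0.1, -0.3]
finger_gap: 85.7
```

```bash
python3 mv.py apply -.132 -.05 -.2115 -.564; python3 st.py; python3 - <<'E'
from fit import *
ims={}
for n in("side","top"):
    im=r.snapshot(n); ims[n]=im; np.save(f"im14{n}.npy",im); cv2.imwrite(f"pics/{n}14.png",cv2.cvtColor(im,cv2.COLOR_RGB2BGR))
v=ims["top"].astype(float)[166:177,93:106]
print("R-G",(v[...,0]-v[...,1]).mean(0).round(0).astype(int).tolist())
cv2.imwrite("pics/top14b.png",cv2.resize(cv2.cvtColor(ims["top"][140:215,75:275],cv2.COLOR_RGB2BGR),None,fx=4,fy=4,interpolation=2))
sm={}
for n,(x0,x1,y0,y1) in dict(side=(280,360,215,310),top=(300,400,130,240)).items():
    m=cv2.inRange(cv2.cvtColor(ims[n],cv2.COLOR_RGB2HSV),(2,150,40),(17,255,255)); 
    k=np.zeros_like(m); k[y0:y1,x0:x1]=1; sm[n]=m*k/255.
print([fit({n:v},ST,(543,-320,57.7),4) for n,v in sm.items()])
E
```

```text
cmd [ 399.85 -150.34  300.09  -90.  ]
37.8 [ 399.17 -149.27  299.5 ] [-0.01  0.05 -0.27] [ 0.   -0.03 -0.04]
R-G [-6, -8, 1, 17, 21, 14, 5, 3, 3, 3, 3, 3, 3]
[(array([ 542.  , -320.3 ,   57.82]), np.float64(0.072)), (array([ 544.12, -321.34,   57.24]), np.float64(1.377))]
```

View pics/side14.png

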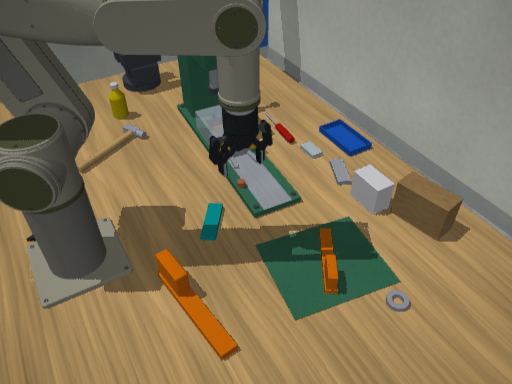

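View pics/top14.png

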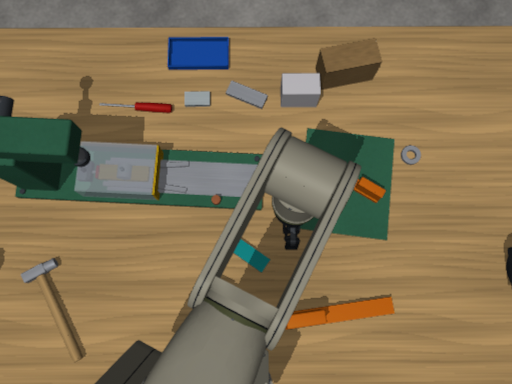

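View pics/top14b.png

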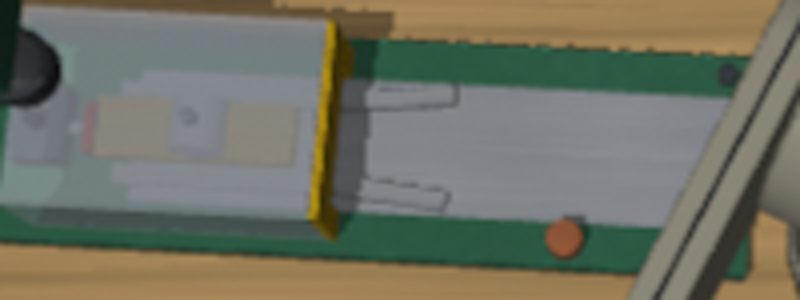

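The blank lies under the hood with its front (97,128 in the crop) against the red plate (90,128). The stick lies flat on the mat at about (328,262) in the side view. Nothing else has moved and the arm is clear.

```bash
python3 -c "
from bench import r
print(r.hand_in(), r.sense()['time'])"
```

```text
the job is handed in; nothing more can be done
the job is handed in; nothing more can be done
```

I took the smaller orange stick from the mat and pushed the brass blank under the lip and past the roller until I felt the stop. I pressed there with about 10 N for roughly 1 s (14.2 N at the wrist, less 4.2 N of drag). Then I eased off slowly and laid the stick back on the mat; the last reading before hand-in was 37.8 s.

**Blank:** it rests against the stop. The red plate still shows slightly pushed in compared with its free position. That rests on sub-pixel edge differences in the picture, so it is a fine margin.

**Stop force:** it never read above about 10.4 N. That is worked out from the noisy (about ±1 N) wrist force less the drag; the wrist moment agreed, at about 10.5 N.

**Stick and the rest:** a fit to the side picture puts the stick flat, near the middle of the mat. The same fit from the top picture was unreliable because the arm hid most of the stick. The copper slug and the other things look unmoved, and the arm stood clear of everything at hand-in.

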